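# Refill the portion-pot box on the cafe counter

## Task

Refill the serving box with portion pots: swing its cover right open (upright or further), then empty the heavy tub into it by rocking the tub forward on its bottom edge, without lifting it off its stand, and set it upright on the stand again. Put the pots that stand about on the counter, and any that missed, into the box as well, then fold the cover back down to half open, 45 degrees, and leave everything else on the counter where it is.

Things in the scene. Friction and masses are not known exactly. Their poses are not given: they have to be found in the camera images.
- tub: heavy square tub of white glazed stoneware, open on top, outside 130 mm (x) by 114 mm (y), 120 mm high, walls 8 mm, floor 12 mm, 1.3 to 1.9 kg; stands loose on the riser. Origin at its underside, 54 mm from the outer pouring wall and 60 from the back wall, z up, y towards the box (pouring side); handle bar on the -y side. Slippery inside: tipped 100 degrees it empties
- tub_bar (a point): middle of the tub's handle bar, a round steel bar 12 mm thick that runs along the tub's x, free for 96 mm between its two brackets; 105 mm behind the tub's middle (-y), so 45 mm clear of the tub's back wall, and 115 mm above its underside. It may be pinched from above and turns between the fingers as the tub rocks
- tub_edge (a point): middle of the round rubber rail (12 mm thick, along the tub's x) that forms the tub's bottom edge on the pouring side: 60 mm from the tub's origin along +y and 6 mm above its underside, on the rail's axis: the axis to rock about
- riser: fixed wooden stand under the tub, 170 mm (x) by 160 mm (y), top face 100 mm above the counter, with a steel stop strip 7 mm high and 8 mm wide along its +y edge (its inner face 72 mm from the middle), up to 5 mm in front of the tub's rail; origin under its middle, y towards the box
- box: fixed open wooden serving box beside the riser on its +y side, outside 180 mm (x) by 220 mm (y) and 85 mm high, walls and floor 8 mm; origin at the centre of its underside, y away from the riser, x towards the hinge of its cover
- lid (a joint): angle of the box's hinged wooden cover in rad: 0 closed (flat on the box), 0.785 half open, 1.57 upright, at most 1.9; the hinge is stiff, so that the cover stays where it is left (about 2 N at the tab moves it, 3 N when it is also raised)
- lid_tab (a point): grip point on the tab of the cover: the tab is a flat tongue 22 mm wide (along the box's y) and 8 mm thick that continues the cover 50 mm beyond its edge opposite to the hinge; this point is 28 mm beyond that edge and 208 mm from the hinge axis. Pinched across its 22 mm width, it turns between the fingers as the cover swings
- lid_hinge (a point): middle of the hinge line of the cover, on the box's +x rim, 90 mm from the box's middle and 89 mm above the counter; the line runs along the box's y
- pot0: a portion pot: closed brown plastic beaker with a foil top, 30 mm high, 30 mm across at the foot and 36 mm across at the top, 25 g, smooth; origin at the centre of its foot, z towards its foil top; starts inside the tub; may be absent
- pot1: a portion pot: closed brown plastic beaker with a foil top, 30 mm high, 30 mm across at the foot and 36 mm across at the top, 25 g, smooth; origin at the centre of its foot, z towards its foil top; starts inside the tub; may be absent
- pot2: a portion pot: closed brown plastic beaker with a foil top, 30 mm high, 30 mm across at the foot and 36 mm across at the top, 25 g, smooth; origin at the centre of its foot, z towards its foil top; starts inside the tub; may be absent
- pot3: a portion pot: closed brown plastic beaker with a foil top, 30 mm high, 30 mm across at the foot and 36 mm across at the top, 25 g, smooth; origin at the centre of its foot, z towards its foil top; starts inside the tub; may be absent
- pot4: a portion pot: closed brown plastic beaker with a foil top, 30 mm high, 30 mm across at the foot and 36 mm across at the top, 25 g, smooth; origin at the centre of its foot, z towards its foil top; starts inside the tub; may be absent
- pot5: a portion pot: closed brown plastic beaker with a foil top, 30 mm high, 30 mm across at the foot and 36 mm across at the top, 25 g, smooth; origin at the centre of its foot, z towards its foil top; starts inside the tub; may be absent
- stray0: a portion pot: closed brown plastic beaker with a foil top, 30 mm high, 30 mm across at the foot and 36 mm across at the top, 25 g, smooth; origin at the centre of its foot, z towards its foil top; starts standing on the counter, to the left or right; may be absent
- stray1: a portion pot: closed brown plastic beaker with a foil top, 30 mm high, 30 mm across at the foot and 36 mm across at the top, 25 g, smooth; origin at the centre of its foot, z towards its foil top; starts standing on the counter, to the left or right; may be absent
- stray2: a portion pot: closed brown plastic beaker with a foil top, 30 mm high, 30 mm across at the foot and 36 mm across at the top, 25 g, smooth; origin at the centre of its foot, z towards its foil top; starts standing on the counter, to the left or right; may be absent
- stray3: a portion pot: closed brown plastic beaker with a foil top, 30 mm high, 30 mm across at the foot and 36 mm across at the top, 25 g, smooth; origin at the centre of its foot, z towards its foil top; starts standing on the counter, to the left or right; may be absent
- stray4: a portion pot: closed brown plastic beaker with a foil top, 30 mm high, 30 mm across at the foot and 36 mm across at the top, 25 g, smooth; origin at the centre of its foot, z towards its foil top; starts standing on the counter, to the left or right; may be absent
- mug: bystander, leave it alone: blue mug, 76 mm across, 90 mm high, with a handle that stands out 30 mm on its +y side; origin at the middle of its underside
- jar: bystander, leave it alone: amber glass jar, 72 mm across, 90 mm high; origin at the middle of its underside
- coasters: bystander, leave it alone: stack of cork coasters, 90 mm across, 30 mm high; origin at the middle of its underside
- bell: bystander, leave it alone: brass counter bell, 72 mm across, 56 mm high; origin at the middle of its underside
- spoon: bystander, leave it alone: steel spoon lying near the front of the counter, 150 mm long; origin at the spoon's middle, x along it
Mind the look-alikes: they are no part of the job. What is shaped like the tub but blue is not meant.

How it is judged:
By the outcome, as a careful person would: the job done as asked, in the order asked, and still so for the second after the job is handed in, with the robot touching nothing.
Of pot0, pot1, pot2, pot3, pot4, pot5 only 4 to 6 are there at a start; the rules pass over those that are not, and their reading is None.
Of stray0, stray1, stray2, stray3, stray4 only 3 to 5 are there at a start; the rules pass over those that are not, and their reading is None.
At some moment in a run one of stray0, stray1, stray2, stray3, stray4 may be knocked a few centimetres aside while the robot is not near it.
Once in a run the grip may slacken for a moment while it holds something.
It also fails if it takes over 210 s, if anything falls off the work surface, if the arm or the gripper's body presses on something with over 40 N, if the wrist force passes 120 N, or if a joint passes its speed limit or range.

## Robot

A 7-joint arm with a two-finger parallel gripper is mounted at the origin on the work surface. World frame = base frame: x ahead of the robot, y to its left, z up, the work surface at z = 0. Lengths are in m, angles in rad, forces in N, time in s.
With the tool pointing down it reaches from about 0.35 to 0.9 m from the base axis. Payload 8.1 kg.
Tool frame: the origin (TCP) lies on the centre line of the jaws, within the pads' length; the fingertips stand arm.tips_ahead ahead of it and the grasp point (between the pads) lies 8 mm behind it (arm.tips_ahead is the distance from the TCP to the fingertips, in m); z points along the fingers, y is the direction in which the jaws open and shut (so a half turn about z gives the same grasp; the last joint's range is limited). The gripper opens to 92 mm and grips with 3 to 60 N. Pads are 19 mm wide; open, the fingers measure 130 mm over their backs; the gripper's body (75 mm by 190 mm) begins 47 mm behind the grasp point.
Start: joints at [1.136, 0.434, 0.025, 1.573, -0.012, 1.134, -0.075], TCP at [0.204, -0.591, 0.2] pointing down, gripper open.
Joint ranges: [-2.62, 2.62], [-0.44, 2.09], [-1.27, 1.32], [0.08, 2.57], [-1.32, 4.46], [0.12, 2], [-2.74, 2.74]. Speed limits (rad/s): [2.22, 2.22, 3.01, 3.01, 3.14, 3.14, 3.14].

## Interface

Orientations are given as a rotation vector (axis times angle).
In Python, from cell import arm gives the robot as it stands. The module is installed in compiled form; this text tells all that it offers.
- The arm moves only by the tool jog_arm, never from a script. Its argument "moves" is a list of rows, each an object with "twist": the turn, a rotation vector about the tool's x, y, z in units of 10 degrees (1.0 is 10 degrees), a list of three; "xyz": the shift along the tool's x, y, z in units of 60 mm (1.0 is 60 mm), a list of three; "grip": the closure, from -1 (fully open) to 1 (shut). A call has 1 to 5 rows; each row is the pose to reach, as a shift and turn from the pose commanded when the call began, along the tool's axes at that moment; what a row does not reach only later rows make up. A row lasts 1/8 s, in which the tool goes at most 62.5 mm and 10.7 degrees, less where a joint would pass 70% of its speed; a pose out of reach is approached as far as the arm can. A call with a gripper value outside its range is refused whole. The fingers move at their own pace and stop on an object; "force" is the grip in N (left out, the last holds). Time passes only in rows, so rows that repeat a pose let the fingers close. It gives the time, the measured TCP pose, the force and the opening at its end, in the units of the state.
- arm.observe(): the state, without advancing time (a new reading comes with each control period).
- arm.get_image(name): name is "scene" or "top" or "wrist"; returns the picture (400x640x3 uint8, blue, green, red); there is no depth.
- arm.camera_params(name): a dict with "mtx" (3x3 intrinsics, pixels), "T" (4x4, takes a point from camera to world coordinates); the wrist camera has in their place "T_tool_cam" (4x4, takes a point from camera to tool coordinates, whose origin is the TCP and whose axes are the flange's). Camera axes: x right, y down, z forward; pixel columns grow to the right and rows downward; lengths in m; the calibration is good to about 2 mm. A picture is of the moment at which its call begins: read the wrist's pose just before it. camera_params takes no time and is no camera call.
- arm.sign_off(): hands the job in, once; it reports no verdict.
The state is a dict: "clock": time; "joints": joint angles; "dq": joint speeds; "joint_efforts": joint torques, N m; "position": TCP position; "ee_rot": TCP orientation; "force": force on the tool from outside, world axes, zero at the start; "ft_torque": the same for the moment, N m; "width": opening from 0.0 (shut) to 1.0 (fully open).
Only numpy, scipy, OpenCV 4.12 (cv2) and the standard library are available. Lean on these libraries where they do the work, as an engineer would, in place of code of your own. Each camera call takes 0.05 s, during which the arm holds its last target. There are 200 camera calls.

## Working session

There is one attempt and no reset: what is moved stays moved. The work goes in short steps, Python scripts to look and compute and a tool call to move; the robot and the scene stay as the last step left them, time stands still between calls to the robot, and variables do not carry over. Pictures are saved under pics/ and viewed, about 12 in all and at most 16, crops included, and the job is handed in when it is done.

Besides the shell and the picture viewer there is one more tool, called after "Request:" by a JSON object that holds its "fn" and its "kwargs", one argument or row to a line. jog_arm: Moves the arm, as the interface text tells. Its arguments: {"type":"object","properties":{"moves":{"type":"array","items":{"type":"object","properties":{"twist":{"type":"array","items":{"type":"number"}},"xyz":{"type":"array","items":{"type":"number"}},"grip":{"type":"number"}}}},"force":{"type":"number"}},"required":["moves"]}

```bash
mkdir -p pics; python3 - <<'E'
from cell import arm
import cv2,numpy as np
np.set_printoptions(precision=4,suppress=True)
s=arm.observe();print(s); print(arm.tips_ahead)
for n in("scene","top","wrist"):
    cv2.imwrite(f"pics/{n}0.png",arm.get_image(n)); p=arm.camera_params(n)
    for k in p: print(n,k,np.array(p[k]).tolist())
E
```

```text
{'clock': 0.0, 'joints': array([ 1.1364,  0.4352,  0.025 ,  1.5741, -0.0116,  1.134 , -0.0751]), 'dq': array([-0.0022,  0.0007,  0.0007, -0.0001, -0.0007,  0.0009,  0.0007]), 'joint_efforts': array([ -0.0004, -66.7853,   0.9845, -31.4459,  -0.0605,   0.0429,
         0.0001]), 'position': array([ 0.2034, -0.5904,  0.199 ]), 'ee_rot': array([-3.097 , -0.5185,  0.0006]), 'force': array([ 0.0882, -0.0124, -0.3052]), 'ft_torque': array([ 0.0125, -0.009 ,  0.0089]), 'width': 0.9993598840126131}
0.011
scene mtx [[421.1200568062121, 0.0, 316.0848225490842], [0.0, 421.1200568062121, 206.07514884988413], [0.0, 0.0, 1.0]]
scene T [[-0.9998301086248711, -0.0040724541381843065, 0.01797690197088602, 0.5201576425160862], [-0.01623717268786518, 0.6561936169450434, -0.7544178492743171, 1.104261269073306], [-0.008723996233544876, -0.7545815742501762, -0.6561482604502148, 1.1105640516897777], [0.0, 0.0, 0.0, 1.0]]
top mtx [[394.6525139979519, 0.0, 323.5296032476095], [0.0, 394.6525139979519, 197.93733537505423], [0.0, 0.0, 1.0]]
top T [[-0.02363414562594253, -0.9891162770236042, 0.14522540303781697, 0.37393738164455587], [-0.9996110380418283, 0.021229563886413717, -0.01808530459049144, 0.02529453157832232], [0.014805397173663297, -0.14559634660305631, -0.9892332910241005, 1.3638081227820016], [0.0, 0.0, 0.0, 1.0]]
wrist mtx [[316.5247078681705, 0.0, 317.82349859551107], [0.0, 316.5247078681705, 201.11078884114536], [0.0, 0.0, 1.0]]
wrist T_tool_cam [[9.583246397484128e-05, -0.9545431883233045, -0.2980726294742901, 0.08011966056695567], [0.9999999599155991, 0.00017089170947998678, -0.00022575389498281968, -0.00041255538371542944], [0.0002664299838932232, -0.29807259589167573, 0.9545431664379875, -0.1855874674525356], [0.0, 0.0, 0.0, 1.0]]
```

View pics/top0.png

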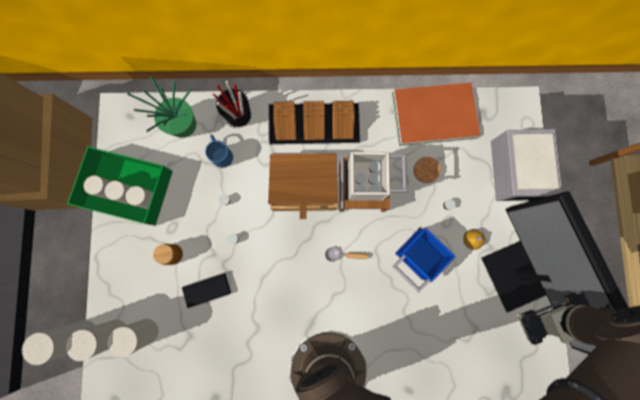

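View pics/scene0.png

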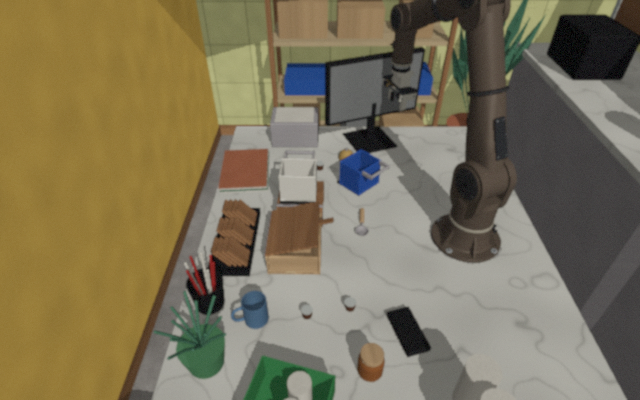

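```bash
cat > h.py <<'E'
from cell import arm
import cv2,numpy as np
from scipy.spatial.transform import Rotation as R
np.set_printoptions(precision=4,suppress=True)
def wristT(s):
    T=np.eye(4);T[:3,:3]=R.from_rotvec(s['ee_rot']).as_matrix();T[:3,3]=s['position'];return T@np.array(arm.camera_params('wrist')['T_tool_cam'])
def ray(n,uv,T=None):
    p=arm.camera_params(n);T=np.array(p['T']) if T is None else T
    d=T[:3,:3]@np.linalg.solve(np.array(p['mtx']),[uv[0],uv[1],1.]);return T[:3,3],d
def onz(n,uv,z,T=None):
    o,d=ray(n,uv,T);return o+d*(z-o[2])/d[2]
def proj(n,P,T=None):
    p=arm.camera_params(n);T=np.array(p['T']) if T is None else T
    c=np.linalg.inv(T)@np.r_[P,1];q=np.array(p['mtx'])@c[:3];return q[:2]/q[2]
E
python3 - <<'E'
from h import *
a=cv2.imread('pics/top0.png')
cv2.imwrite('pics/c1.png',cv2.resize(a[130:290,200:500],None,fx=2.66,fy=2.66,interpolation=cv2.INTER_CUBIC))
for n,uv,z in [('s',(224,199),.03),('s',(233,238),.03),('s',(450,203),.03),('tab',(303,212),.089),('tub',(368,175),.22),('bar',(405,172),.215),('bell',(474,238),.03),('mug',(219,152),.05),('coast',(427,170),.03)]: print(n,onz('top',uv,z))
E
```

```text
s [0.5734 0.3396 0.03  ]
s [0.4405 0.3078 0.03  ]
s [ 0.5429 -0.432   0.03  ]
tab [0.5164 0.0697 0.089 ]
tub [ 0.6076 -0.1289  0.22  ]
bar [ 0.6155 -0.2404  0.215 ]
bell [ 0.4218 -0.5052  0.03  ]
mug [0.7328 0.354  0.05  ]
coast [ 0.6599 -0.36    0.03  ]
```

View pics/c1.png

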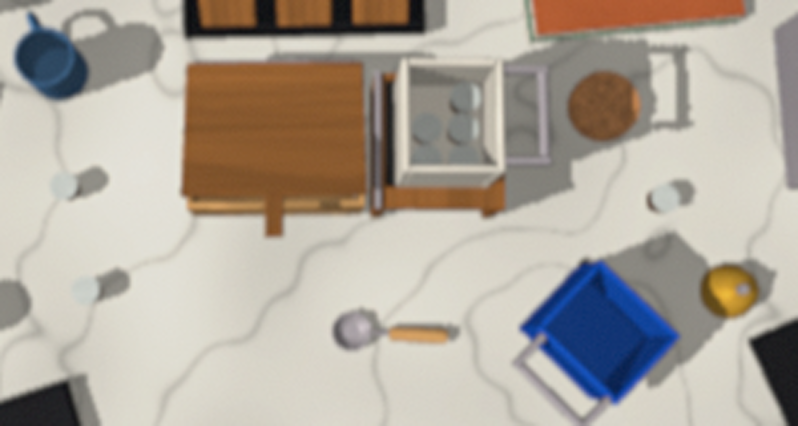

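Request:
{"fn": "jog_arm", "kwargs": {
  "moves": [
    {"xyz": [0,0,-1],"twist": [0,0,0.9]},
    {"xyz": [0,0,-2],"twist": [0,0,1.9]},
    {"xyz": [0,0,-3],"twist": [0,0,1.9]},
    {"xyz": [0,0,-3],"twist": [0,0,1.9]}
  ]
}}

```text
invalid input at $.moves[0]: expected keys twist, xyz, grip
```

Request:
{"fn": "jog_arm", "kwargs": {
  "moves": [
    {"xyz": [0,0,-1],"twist": [0,0,0.9],"grip": -1},
    {"xyz": [0,0,-2],"twist": [0,0,1.9],"grip": -1},
    {"xyz": [0,0,-3],"twist": [0,0,1.9],"grip": -1},
    {"xyz": [0,0,-3],"twist": [0,0,1.9],"grip": -1}
  ]
}}

```text
clock: 0.65
position: [0.2042, -0.5927, 0.3851]
ee_rot: [3.134, 0.0, 0.005]
force: [-0.3, 0.2, -1.3]
width: 1.002
```

Request:
{"fn": "jog_arm", "kwargs": {
  "moves": [
    {"xyz": [1,-1,0],"twist": [0,0,0],"grip": -1},
    {"xyz": [1.7,-1.8,0],"twist": [0,0,0],"grip": -1},
    {"xyz": [2.4,-2.6,0],"twist": [0,0,0],"grip": -1},
    {"xyz": [3,-3.4,0],"twist": [0,0,0],"grip": -1},
    {"xyz": [3.4,-4.0,0],"twist": [0,0,0],"grip": -1}
  ]
}}

```text
clock: 1.27
position: [0.4066, -0.3514, 0.3788]
ee_rot: [-3.141, -0.001, 0.002]
force: [-0.2, -0.9, -0.2]
width: 1.002
```

```bash
python3 - <<'E'
from h import *
s=arm.observe();im=arm.get_image('wrist');cv2.imwrite('pics/w1.png',im);np.save('w1.npy',wristT(s));print(s['position'],s['ee_rot'],s['clock'])
E
```

```text
[ 0.4066 -0.3514  0.3788] [-3.1409 -0.0006  0.0016] 1.275
```

View pics/w1.png

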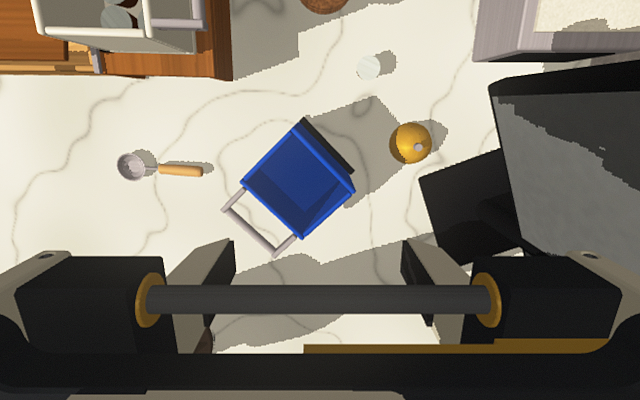

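Request:
{"fn": "jog_arm", "kwargs": {
  "moves": [
    {"xyz": [0,-1,0],"twist": [0,0,0],"grip": -1},
    {"xyz": [0,-2,0],"twist": [0,0,0],"grip": -1},
    {"xyz": [0,-3,0],"twist": [0,0,0],"grip": -1},
    {"xyz": [0,-4,0],"twist": [0,0,0],"grip": -1},
    {"xyz": [0,-5,0],"twist": [0,0,0],"grip": -1}
  ]
}}

```text
clock: 1.95
position: [0.405, -0.0517, 0.3792]
ee_rot: [3.141, 0.0, -0.001]
force: [1.5, 0.5, 0.1]
width: 1.0
```

```bash
python3 - <<'E'
from h import *
s=arm.observe();im=arm.get_image('wrist');cv2.imwrite('pics/w2.png',im);np.save('w2.npy',wristT(s));print(s['position'],s['ee_rot'],s['clock'],s['dq'])
T=np.load('w1.npy');p=onz('wrist',(205,345),.03,T);print(p,proj('top',p)); print('strayR',onz('wrist',(369,67),.03,T))
E
```

```text
[ 0.405  -0.0517  0.3792] [ 3.1414  0.0001 -0.001 ] 1.95 [-0.5431 -0.1278 -0.5597  0.1238 -0.0442 -0.0042 -1.09  ]
[ 0.0079 -0.1182  0.03  ] [364.6936 369.9895]
strayR [ 0.5388 -0.4307  0.03  ]
```

View pics/w2.png

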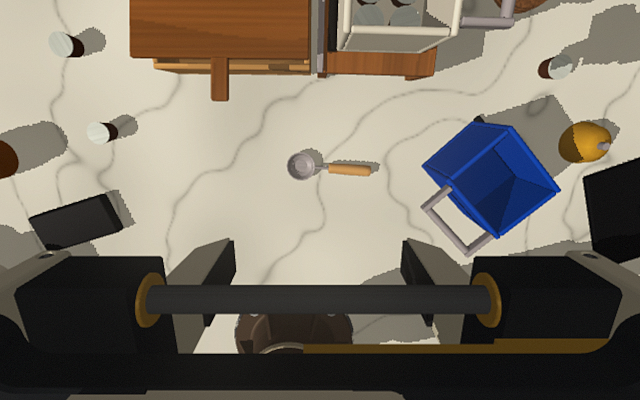

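```bash
python3 - <<'E'
from h import *
T=np.load('w2.npy')
s=arm.observe();print(s['position'],s['clock'])
g=lambda n,uv,z:print(n,onz('wrist',uv,z,T))
g('tabL',(211,101),.085);g('tabR',(229,101),.085);g('coverfrontL',(130,57),.093);g('coverfrontR',(309,57),.093)
g('riserfrontR',(435,77),.1);g('strip front',(317,76),.107);g('tubfrontR top',(446,52),.22);g('tubfrontL top',(340,52),.22);g('barR',(512,17),.22)
g('st',(62,43),.03);g('st',(97,132),.03);g('st',(556,67),.03)
t=lambda n,uv,z:print('top',n,onz('top',(uv[0]/2.66+200,uv[1]/2.66+130),z))
t('coverTL',(188,62),.093);t('coverTR',(363,62),.093);t('coverBR',(366,195),.093);t('coverBL',(183,195),.093);t('tabend',(274,236),.09)
t('tubTL',(402,58),.22);t('tubTR',(502,60),.22);t('tubBR',(500,181),.22);t('tubBL',(394,181),.22);t('barT',(545,68),.215);t('barB',(548,162),.215);t('strip top',(378,72),.107);t('strip bot',(377,214),.107)
E
```

```text
[ 0.4048 -0.0431  0.3796] 2.0
tabL [0.4866 0.1029 0.085 ]
tabR [0.4866 0.0768 0.085 ]
coverfrontL [0.5439 0.2052 0.093 ]
coverfrontR [ 0.5439 -0.0394  0.093 ]
riserfrontR [ 0.5179 -0.2121  0.1   ]
strip front [ 0.5187 -0.0504  0.107 ]
tubfrontR top [ 0.5327 -0.179   0.22  ]
tubfrontL top [ 0.5327 -0.0736  0.22  ]
barR [ 0.5635 -0.239   0.22  ]
st [0.5714 0.3401 0.03  ]
st [0.4377 0.3144 0.03  ]
st [ 0.5375 -0.4237  0.03  ]
top coverTL [0.7132 0.1731 0.093 ]
top coverTR [ 0.7089 -0.0443  0.093 ]
top coverBR [ 0.5419 -0.0432  0.093 ]
top coverBL [0.5467 0.1799 0.093 ]
top tabend [0.4944 0.07   0.09  ]
top tubTL [ 0.6792 -0.0813  0.22  ]
top tubTR [ 0.6747 -0.1936  0.22  ]
top tubBR [ 0.5375 -0.1848  0.22  ]
top tubBL [ 0.54   -0.0677  0.22  ]
top barT [ 0.6658 -0.2427  0.215 ]
top barB [ 0.5584 -0.2403  0.215 ]
top strip top [ 0.6922 -0.0616  0.107 ]
top strip bot [ 0.5166 -0.0551  0.107 ]
```

```bash
cat >> h.py <<'E'
def tri(obs):
    A=np.zeros((3,3));b=np.zeros(3)
    for o,d in obs:
        d=d/np.linalg.norm(d);M=np.eye(3)-np.outer(d,d);A+=M;b+=M@o
    x=np.linalg.solve(A,b);return x,[round(np.linalg.norm((np.eye(3)-np.outer(d,d)/(d@d))@(x-o)),4) for o,d in obs]
E
python3 - <<'E'
from h import *
T=np.load('w2.npy')
c=lambda u,v:(u/2.66+200,v/2.66+130)
for n,w,t in [('covR',(309,57),c(366,195)),('covL',(130,57),c(183,195)),('tabend',(220,101),c(274,236)),('tubBR',(446,52),c(500,181)),('tubBL',(340,52),c(394,181)),('barB',(512,20),c(548,162)),('strip',(317,76),c(377,214))]:
    print(n,tri([ray('wrist',w,T),ray('top',t)]))
im=arm.get_image('wrist');s=arm.observe();cv2.imwrite('pics/w3.png',im[0:130]);np.save('w3.npy',wristT(s));cv2.imwrite('pics/w3c.png',cv2.resize(im[0:120,100:500],None,fx=2,fy=2,interpolation=cv2.INTER_CUBIC));print(s['position'])
E
```

```text
covR (array([ 0.5371, -0.0407,  0.1379]), [np.float64(0.0012), np.float64(0.0012)])
covL (array([0.5374, 0.1725, 0.1533]), [np.float64(0.0011), np.float64(0.0011)])
tabend (array([0.487 , 0.0672, 0.1625]), [np.float64(0.0006), np.float64(0.0006)])
tubBR (array([ 0.5393, -0.1902,  0.1903]), [np.float64(0.0024), np.float64(0.0024)])
tubBL (array([ 0.5558, -0.0806,  0.0822]), [np.float64(0.0045), np.float64(0.0045)])
barB (array([ 0.5588, -0.2384,  0.2223]), [np.float64(0.0016), np.float64(0.0016)])
strip (array([ 0.5141, -0.0516,  0.1452]), [np.float64(0.0021), np.float64(0.0021)])
[ 0.4052 -0.047   0.3796]
```

View pics/w3c.png

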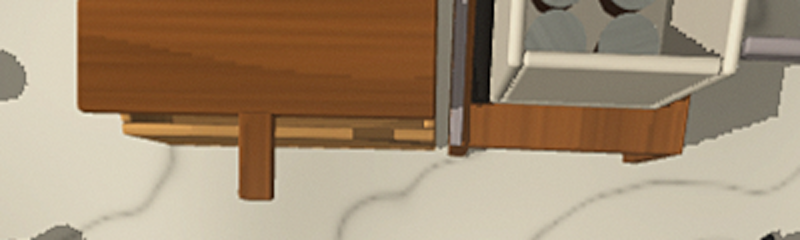

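```bash
python3 - <<'E'
from h import *
T=np.load('w3.npy')
c=lambda u,v:(u/2.66+200,v/2.66+130); w=lambda u,v:(u/2+100,v/2)
for n,a,t in [('covR',w(435,115),c(366,195)),('covL',w(78,110),c(183,195)),('tabend',w(256,198),c(274,236)),('tubBRtop',w(722,73),c(500,181)),('tubBLrim',w(500,104),c(394,181)),('barB',w(748,55),c(548,162)),('strip',w(457,152),c(377,214))]:
    print(n,tri([ray('wrist',a,T),ray('top',t)])[0])
print(onz('wrist',w(256,198),.16,T))
E
```

```text
covR [ 0.5461 -0.0445  0.0673]
covL [0.5391 0.1738 0.1426]
tabend [0.4885 0.0678 0.1463]
tubBRtop [ 0.5411 -0.182   0.2309]
tubBLrim [0.3733 0.0257 1.3688]
barB [ 0.593  -0.2839  0.0232]
strip [ 0.5266 -0.0617  0.0142]
[0.4879 0.0639 0.16  ]
```

Request:
{"fn": "jog_arm", "kwargs": {
  "moves": [
    {"xyz": [0.8,-1.0,0.5],"twist": [0,0,0],"grip": -0.2},
    {"xyz": [1.6,-1.9,1.0],"twist": [0,0,0],"grip": -0.2},
    {"xyz": [1.7,-1.9,1.8],"twist": [0,0,0],"grip": -0.2},
    {"xyz": [1.7,-1.9,2.5],"twist": [0,0,0],"grip": -0.2},
    {"xyz": [1.7,-1.9,2.5],"twist": [0,0,0],"grip": -0.2}
  ],
  "force": 20
}}

```text
clock: 2.68
position: [0.5051, 0.0596, 0.226]
ee_rot: [3.14, 0.001, -0.013]
force: [-0.4, -0.1, 0.0]
width: 0.604
```

```bash
python3 - <<'E'
from h import *
s=arm.observe();im=arm.get_image('wrist');np.save('w4.npy',wristT(s));cv2.imwrite('pics/w4.png',im);print(s['position'])
for z in(.13,.145,.16): print(proj('wrist',(.509,.067,z),wristT(s)),proj('wrist',(.488,.067,z),wristT(s)))
E
```

```text
[0.5051 0.0596 0.226 ]
[309.8384 187.9781] [309.991 209.522]
[309.4427 192.5512] [309.6119 215.0769]
[309.0039 197.6215] [309.1926 221.2215]
```

View pics/w4.png

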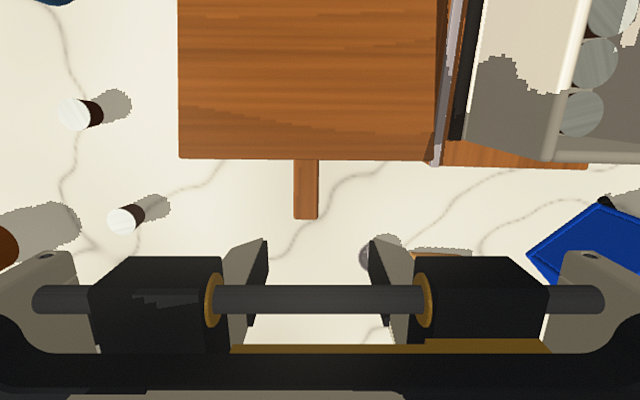

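Request:
{"fn": "jog_arm", "kwargs": {
  "moves": [
    {"xyz": [0.05,-0.15,0.7],"twist": [0,0,0],"grip": -0.2},
    {"xyz": [0.05,-0.15,1.45],"twist": [0,0,0],"grip": -0.2},
    {"xyz": [0.05,-0.15,1.45],"twist": [0,0,0],"grip": -0.2},
    {"xyz": [0.05,-0.15,1.45],"twist": [0,0,0],"grip": 1},
    {"xyz": [0.05,-0.15,1.45],"twist": [0,0,0],"grip": 1}
  ],
  "force": 25
}}

```text
clock: 3.35
position: [0.5124, 0.0697, 0.1452]
ee_rot: [-3.141, 0.001, -0.006]
force: [-0.0, -0.3, -0.2]
width: 0.43
```

Request:
{"fn": "jog_arm", "kwargs": {
  "moves": [
    {"xyz": [0,0,0],"twist": [0,0,0],"grip": 1},
    {"xyz": [0,0,0],"twist": [0,0,0],"grip": 1}
  ]
}}

```text
clock: 3.6
position: [0.5111, 0.0696, 0.1433]
ee_rot: [-3.142, 0.0, -0.001]
force: [-0.2, -0.1, 0.2]
width: 0.211
```

Request:
{"fn": "jog_arm", "kwargs": {
  "moves": [
    {"xyz": [0,0,0],"twist": [0,0,0],"grip": 1},
    {"xyz": [0,0,0],"twist": [0,0,0],"grip": 1}
  ]
}}

```text
clock: 3.85
position: [0.5107, 0.0696, 0.1427]
ee_rot: [3.142, 0.0, -0.0]
force: [-0.0, -0.4, -0.1]
width: 0.02
```

```bash
python3 - <<'E'
from h import *
s=arm.observe();im=arm.get_image('wrist');b=arm.get_image('scene');np.save('w5.npy',wristT(s));
cv2.imwrite('pics/w5.png',np.hstack([cv2.resize(im,(400,250)),cv2.resize(b[140:300,220:400],(281,250))]));print(s['position'],s['width'],s['force'])
E
```

```text
[0.5107 0.0696 0.1427] 0.020227330636669094 [-0.0052 -0.3795 -0.0765]
```

View pics/w5.png

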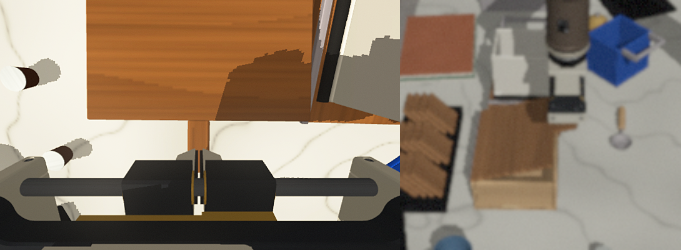

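Request:
{"fn": "jog_arm", "kwargs": {
  "moves": [
    {"xyz": [0,0,0],"twist": [0,0,0],"grip": -0.1},
    {"xyz": [0,0,-0.1],"twist": [0,0,0],"grip": -0.1},
    {"xyz": [0,0,-0.1],"twist": [0,0,0],"grip": -0.1},
    {"xyz": [-0.05,0,-0.1],"twist": [0,0,0],"grip": -0.1},
    {"xyz": [-0.05,0,-0.1],"twist": [0,0,0],"grip": -0.1}
  ]
}}

```text
clock: 4.58
position: [0.5074, 0.0696, 0.1486]
ee_rot: [3.141, 0.0, -0.0]
force: [0.2, 0.2, 0.3]
width: 0.502
```

Request:
{"fn": "jog_arm", "kwargs": {
  "moves": [
    {"xyz": [0,0,0],"twist": [0,0,0],"grip": -0.1},
    {"xyz": [0,0,0.45],"twist": [0,0,0],"grip": -0.1},
    {"xyz": [0,0,0.45],"twist": [0,0,0],"grip": -0.1},
    {"xyz": [0,0,0.45],"twist": [0,0,0],"grip": 1},
    {"xyz": [0,0,0.45],"twist": [0,0,0],"grip": 1}
  ]
}}

```text
clock: 5.2
position: [0.5083, 0.0698, 0.1225]
ee_rot: [-3.141, -0.0, -0.002]
force: [0.5, -0.2, -0.3]
width: 0.382
```

Request:
{"fn": "jog_arm", "kwargs": {
  "moves": [
    {"xyz": [0,0,0],"twist": [0,0,0],"grip": 1},
    {"xyz": [0,0,0],"twist": [0,0,0],"grip": 1},
    {"xyz": [0,0,0],"twist": [0,0,0],"grip": 1}
  ]
}}

```text
clock: 5.58
position: [0.508, 0.0701, 0.122]
ee_rot: [-3.141, -0.001, -0.001]
force: [0.7, 1.6, 1.0]
width: 0.219
```

Request:
{"fn": "jog_arm", "kwargs": {
  "moves": [
    {"xyz": [0.08,0,-0.33],"twist": [0,0,0],"grip": 1},
    {"xyz": [0.21,0,-0.67],"twist": [0,0,0],"grip": 1},
    {"xyz": [0.37,0,-1.0],"twist": [0,0,0],"grip": 1},
    {"xyz": [0.56,0,-1.3],"twist": [0,0,0],"grip": 1},
    {"xyz": [0.78,0,-1.59],"twist": [0,0,0],"grip": 1}
  ]
}}

```text
clock: 6.2
position: [0.5588, 0.0696, 0.2171]
ee_rot: [-3.14, 0.001, -0.01]
force: [17.8, 4.2, -21.1]
width: 0.219
```

Request:
{"fn": "jog_arm", "kwargs": {
  "moves": [
    {"xyz": [0.36,0,-0.3],"twist": [0,0,0],"grip": 1},
    {"xyz": [0.7,0,-0.57],"twist": [0,0,0],"grip": 1},
    {"xyz": [1.06,0,-0.79],"twist": [0,0,0],"grip": 1},
    {"xyz": [1.44,0,-0.96],"twist": [0,0,0],"grip": 1},
    {"xyz": [1.85,0,-1.09],"twist": [0,0,0],"grip": 1}
  ]
}}

```text
clock: 6.82
position: [0.6649, 0.0687, 0.2789]
ee_rot: [3.14, -0.0, -0.009]
force: [2.8, 2.6, -21.8]
width: 0.218
```

Request:
{"fn": "jog_arm", "kwargs": {
  "moves": [
    {"xyz": [0.42,0,0],"twist": [0,0,0],"grip": 1},
    {"xyz": [0.84,0,-0.01],"twist": [0,0,0],"grip": 1},
    {"xyz": [1.25,0,0.01],"twist": [0,0,0],"grip": 1},
    {"xyz": [1.6,0,0.07],"twist": [0,0,0],"grip": 1},
    {"xyz": [1.6,0,0.07],"twist": [0,0,0],"grip": 1}
  ]
}}

```text
clock: 7.45
position: [0.7639, 0.0679, 0.2788]
ee_rot: [3.14, -0.003, 0.005]
force: [1.4, -3.3, 4.7]
width: 0.221
```

Request:
{"fn": "jog_arm", "kwargs": {
  "moves": [
    {"xyz": [0,0,0],"twist": [0,0,0],"grip": 0},
    {"xyz": [0,0,0],"twist": [0,0,0],"grip": -0.1},
    {"xyz": [0,0,0],"twist": [0,0,0],"grip": -0.1},
    {"xyz": [0,0,0],"twist": [0,0,0],"grip": -0.1}
  ]
}}

```text
clock: 7.95
position: [0.7613, 0.0698, 0.2782]
ee_rot: [3.142, 0.001, -0.001]
force: [0.2, 0.1, 0.9]
width: 0.546
```

Request:
{"fn": "jog_arm", "kwargs": {
  "moves": [
    {"xyz": [0,0,-1],"twist": [0,0,0],"grip": -0.1},
    {"xyz": [-0.5,0,-1.8],"twist": [0,0,0],"grip": -0.1},
    {"xyz": [-1.2,0.7,-1.8],"twist": [0,0,0],"grip": -0.2},
    {"xyz": [-1.8,1.4,-1.8],"twist": [0,0,0],"grip": -0.2},
    {"xyz": [-2.5,2.1,-1.8],"twist": [0,0,0],"grip": -0.2}
  ]
}}

```text
clock: 8.57
position: [0.6102, -0.0576, 0.3863]
ee_rot: [3.141, 0.0, 0.0]
force: [0.5, -1.1, 0.7]
width: 0.6
```

Request:
{"fn": "jog_arm", "kwargs": {
  "moves": [
    {"xyz": [0,1,0],"twist": [0,0,0],"grip": -0.2},
    {"xyz": [0,2,0],"twist": [0,0,0],"grip": -0.2},
    {"xyz": [0,3,0],"twist": [0,0,0],"grip": -0.2},
    {"xyz": [0,3,0],"twist": [0,0,0],"grip": -0.2}
  ]
}}

```text
clock: 9.07
position: [0.61, -0.2431, 0.3854]
ee_rot: [3.139, -0.014, -0.003]
force: [0.4, 0.7, 0.5]
width: 0.6
```

```bash
python3 - <<'E'
from h import *
s=arm.observe();im=arm.get_image('wrist');np.save('w6.npy',wristT(s));b=arm.get_image('top')
cv2.imwrite('pics/w6.png',np.hstack([im,cv2.resize(b[130:260,250:350],None,fx=1.5,fy=400/130)]));print(s['position'],s['width'],s['clock'])
print(proj('wrist',(.612,-.239,.215),wristT(s)))
E
```

```text
[ 0.61   -0.2431  0.3854] 0.5999128352184466 9.075
[313.9698 173.2778]
```

View pics/w6.png

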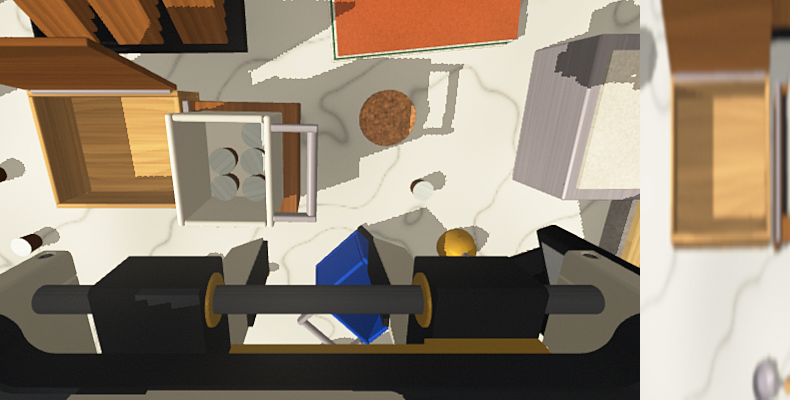

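Request:
{"fn": "jog_arm", "kwargs": {
  "moves": [
    {"xyz": [0,0,0.7],"twist": [0,0,0],"grip": -0.3},
    {"xyz": [0,0,1.4],"twist": [0,0,0],"grip": -0.3},
    {"xyz": [0,0,1.5],"twist": [0,0,0],"grip": -0.3},
    {"xyz": [0,0,1.5],"twist": [0,0,0],"grip": -0.3}
  ]
}}

```text
clock: 9.68
position: [0.6122, -0.2353, 0.2976]
ee_rot: [-3.142, -0.003, -0.002]
force: [0.7, 0.1, 0.3]
width: 0.651
```

```bash
python3 - <<'E'
from h import *
s=arm.observe();im=arm.get_image('wrist');T=wristT(s)
cv2.imwrite('pics/w7.png',cv2.resize(im[60:300,200:440],None,fx=2,fy=2));print(s['position'],s['ee_rot'],s['width'],s['clock'])
for p in [(.613,-.235,.215)]: print(proj('wrist',p,T))
E
```

```text
[ 0.6122 -0.2353  0.2976] [-3.1415 -0.0025 -0.0017] 0.6509849337407977 9.675
[317.7514 196.2929]
```

View pics/w7.png

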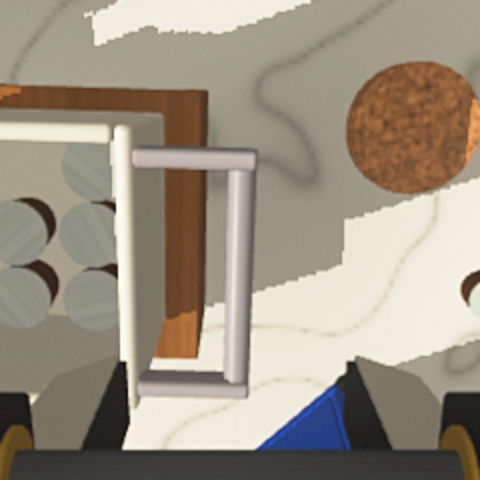

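Request:
{"fn": "jog_arm", "kwargs": {
  "moves": [
    {"xyz": [0,0.02,0.7],"twist": [0,0,0.15],"grip": -0.3},
    {"xyz": [0,0.02,1.4],"twist": [0,0,0.15],"grip": -0.1},
    {"xyz": [0,0.02,1.5],"twist": [0,0,0.15],"grip": 0.3},
    {"xyz": [0,0.02,1.5],"twist": [0,0,0.15],"grip": 1},
    {"xyz": [0,0.02,1.5],"twist": [0,0,0.15],"grip": 1}
  ],
  "force": 40
}}

```text
clock: 10.35
position: [0.613, -0.2378, 0.2089]
ee_rot: [3.14, -0.041, 0.006]
force: [-0.2, 0.2, -0.0]
width: 0.273
```

Request:
{"fn": "jog_arm", "kwargs": {
  "moves": [
    {"xyz": [0,0,0],"twist": [0,0,0],"grip": 1},
    {"xyz": [0,0,0],"twist": [0,0,0],"grip": 1},
    {"xyz": [0,0,0],"twist": [0,0,0],"grip": 1},
    {"xyz": [0,0,0],"twist": [0,0,0],"grip": 1}
  ]
}}

```text
clock: 10.85
position: [0.6115, -0.2376, 0.2063]
ee_rot: [-3.141, 0.041, 0.0]
force: [-0.4, -0.1, -0.3]
width: 0.001
```

```bash
python3 - <<'E'
from h import *
s=arm.observe();im=arm.get_image('wrist');sc=arm.get_image('scene')
cv2.imwrite('pics/w8.png',np.hstack([cv2.resize(im[80:320,180:420],(480,480)),cv2.resize(sc[110:230,260:340],(320,480),interpolation=cv2.INTER_CUBIC)]));print(s['position'],s['width'],s['clock'],s['force'],s['ft_torque'])
E
```

```text
[ 0.6115 -0.2376  0.2063] 0.0010442407562649264 10.85 [-0.4046 -0.1072 -0.2519] [ 0.0518  0.0368 -0.0246]
```

View pics/w8.png

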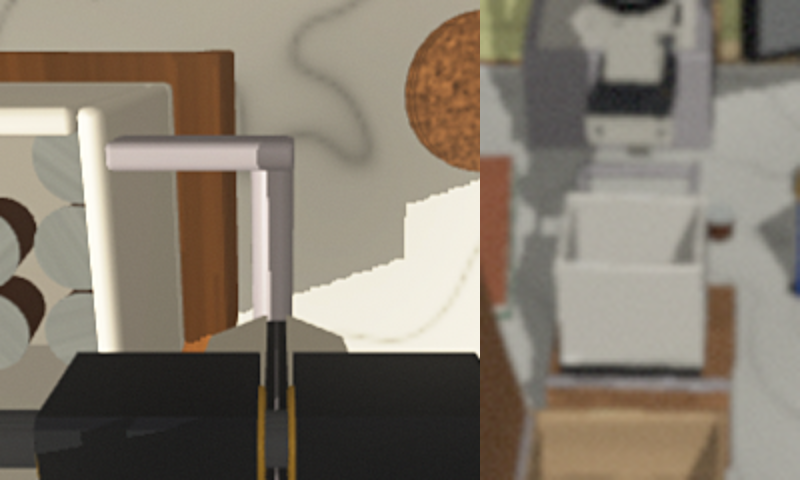

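Request:
{"fn": "jog_arm", "kwargs": {
  "moves": [
    {"xyz": [0,0,-0.4],"twist": [0,0,0],"grip": 0},
    {"xyz": [0,0,-0.4],"twist": [0,0,0],"grip": -0.2},
    {"xyz": [0,0,-0.4],"twist": [0,0,0],"grip": -0.3},
    {"xyz": [0,0,-0.4],"twist": [0,0,0],"grip": -0.3},
    {"xyz": [0,0,-0.4],"twist": [0,0,0],"grip": -0.3}
  ]
}}

```text
clock: 11.58
position: [0.6113, -0.2375, 0.2297]
ee_rot: [-3.141, 0.041, 0.001]
force: [-0.3, -0.1, -0.4]
width: 0.502
```

Request:
{"fn": "jog_arm", "kwargs": {
  "moves": [
    {"xyz": [0,0,0.3],"twist": [0,0,0],"grip": -0.3},
    {"xyz": [0,0,0.6],"twist": [0,0,0],"grip": -0.3},
    {"xyz": [0,0,0.7],"twist": [0,0,0],"grip": -0.3},
    {"xyz": [0,0,0.7],"twist": [0,0,0],"grip": 1},
    {"xyz": [0,0,0.7],"twist": [0,0,0],"grip": 1}
  ]
}}

```text
clock: 12.2
position: [0.6119, -0.2376, 0.1888]
ee_rot: [3.141, -0.041, 0.001]
force: [1.5, -0.6, -0.1]
width: 0.482
```

Request:
{"fn": "jog_arm", "kwargs": {
  "moves": [
    {"xyz": [0,0,0],"twist": [0,0,0],"grip": 1},
    {"xyz": [0,0,0],"twist": [0,0,0],"grip": 1},
    {"xyz": [0,0,0],"twist": [0,0,0],"grip": 1},
    {"xyz": [0,0,0],"twist": [0,0,0],"grip": 1},
    {"xyz": [0,0,0],"twist": [0,0,0],"grip": 1}
  ]
}}

```text
clock: 12.82
position: [0.6117, -0.2371, 0.1887]
ee_rot: [-3.141, 0.04, -0.0]
force: [-1.5, 1.6, 3.8]
width: 0.11
```

Request:
{"fn": "jog_arm", "kwargs": {
  "moves": [
    {"xyz": [0,0,0],"twist": [0,0,0],"grip": 0.5},
    {"xyz": [0,0,0.07],"twist": [0,0,0],"grip": 0.5},
    {"xyz": [0,0,0.14],"twist": [0,0,0],"grip": 0.5},
    {"xyz": [0,0,0.14],"twist": [0,0,0],"grip": 1},
    {"xyz": [0,0,0.14],"twist": [0,0,0],"grip": 1}
  ],
  "force": 60
}}

```text
clock: 13.45
position: [0.6114, -0.2374, 0.1796]
ee_rot: [-3.141, 0.041, 0.001]
force: [0.4, 0.2, -3.1]
width: 0.114
```

Request:
{"fn": "jog_arm", "kwargs": {
  "moves": [
    {"xyz": [0,0,0],"twist": [0,0,0],"grip": 1},
    {"xyz": [0,0,0],"twist": [0,0,0],"grip": 1},
    {"xyz": [0,0,0],"twist": [0,0,0],"grip": 1}
  ]
}}

```text
clock: 13.82
position: [0.6114, -0.2375, 0.1796]
ee_rot: [-3.141, 0.041, 0.001]
force: [0.3, -0.3, -5.2]
width: 0.11
```

Request:
{"fn": "jog_arm", "kwargs": {
  "moves": [
    {"xyz": [0,-0.1,-0.12],"twist": [0,0,0],"grip": 1},
    {"xyz": [0,-0.2,-0.24],"twist": [0,0,0],"grip": 1},
    {"xyz": [0,-0.29,-0.35],"twist": [0,0,0],"grip": 1},
    {"xyz": [0,-0.39,-0.46],"twist": [0,0,0],"grip": 1},
    {"xyz": [0,-0.39,-0.46],"twist": [0,0,0],"grip": 1}
  ]
}}

```text
clock: 14.45
position: [0.6127, -0.2134, 0.2085]
ee_rot: [3.141, -0.039, 0.002]
force: [0.9, -2.0, -5.8]
width: 0.109
```

Request:
{"fn": "jog_arm", "kwargs": {
  "moves": [
    {"xyz": [0,-0.21,-0.2],"twist": [0,0,0],"grip": 1},
    {"xyz": [0,-0.43,-0.39],"twist": [0,0,0],"grip": 1},
    {"xyz": [0,-0.67,-0.55],"twist": [0,0,0],"grip": 1},
    {"xyz": [0,-0.93,-0.7],"twist": [0,0,0],"grip": 1},
    {"xyz": [0,-0.93,-0.7],"twist": [0,0,0],"grip": 1}
  ]
}}

```text
clock: 15.08
position: [0.6144, -0.1558, 0.2508]
ee_rot: [-3.141, 0.036, -0.003]
force: [0.5, -0.6, -5.5]
width: 0.114
```

Request:
{"fn": "jog_arm", "kwargs": {
  "moves": [
    {"xyz": [0,-0.265,-0.12],"twist": [0,0,0],"grip": 1},
    {"xyz": [0,-0.54,-0.22],"twist": [0,0,0],"grip": 1},
    {"xyz": [0,-0.82,-0.29],"twist": [0,0,0],"grip": 1},
    {"xyz": [0,-1.11,-0.34],"twist": [0,0,0],"grip": 1},
    {"xyz": [0,-1.11,-0.34],"twist": [0,0,0],"grip": 1}
  ]
}}

```text
clock: 15.7
position: [0.616, -0.0891, 0.2713]
ee_rot: [-3.14, 0.036, -0.003]
force: [-2.9, -2.3, 6.5]
width: 0.11
```

Request:
{"fn": "jog_arm", "kwargs": {
  "moves": [
    {"xyz": [0,-0.29,-0.02],"twist": [0,0,0],"grip": 1},
    {"xyz": [0,-0.58,-0.02],"twist": [0,0,0],"grip": 1},
    {"xyz": [0,-0.87,0.01],"twist": [0,0,0],"grip": 1},
    {"xyz": [0,-1.16,0.06],"twist": [0,0,0],"grip": 1},
    {"xyz": [0,-1.16,0.06],"twist": [0,0,0],"grip": 1}
  ]
}}

```text
clock: 16.32
position: [0.6174, -0.0195, 0.266]
ee_rot: [-3.14, 0.036, -0.0]
force: [2.3, 0.2, 1.5]
width: 0.113
```

Request:
{"fn": "jog_arm", "kwargs": {
  "moves": [
    {"xyz": [0,-0.28,0.08],"twist": [0,0,0],"grip": 1},
    {"xyz": [0,-0.55,0.18],"twist": [0,0,0],"grip": 1},
    {"xyz": [0,-0.82,0.31],"twist": [0,0,0],"grip": 1},
    {"xyz": [0,-1.07,0.45],"twist": [0,0,0],"grip": 1},
    {"xyz": [0,-1.3,0.62],"twist": [0,0,0],"grip": 1}
  ]
}}

```text
clock: 16.95
position: [0.619, 0.0569, 0.2282]
ee_rot: [-3.141, 0.04, 0.001]
force: [1.1, 0.3, -1.4]
width: 0.11
```

Request:
{"fn": "jog_arm", "kwargs": {
  "moves": [
    {"xyz": [0,-0.22,0.19],"twist": [0,0,0],"grip": 1},
    {"xyz": [0,-0.305,0.27],"twist": [0,0,0],"grip": 1},
    {"xyz": [0,-0.305,0.27],"twist": [0,0,0],"grip": 1},
    {"xyz": [0,-0.305,0.27],"twist": [0,0,0],"grip": 1},
    {"xyz": [0,-0.305,0.27],"twist": [0,0,0],"grip": 1}
  ]
}}

```text
clock: 17.58
position: [0.6196, 0.0737, 0.2132]
ee_rot: [3.141, -0.042, -0.0]
force: [-2.0, 1.5, -2.0]
width: 0.116
```

Request:
{"fn": "jog_arm", "kwargs": {
  "moves": [
    {"xyz": [0,0,0],"twist": [0,0,0],"grip": 1},
    {"xyz": [0,0,0],"twist": [0,0,0],"grip": 1},
    {"xyz": [0,0,0],"twist": [0,0,0],"grip": 1},
    {"xyz": [0,0,0],"twist": [0,0,0],"grip": 1},
    {"xyz": [0,0,0],"twist": [0,0,0],"grip": 1}
  ]
}}

```text
clock: 18.2
position: [0.6197, 0.0739, 0.2129]
ee_rot: [3.141, -0.041, -0.0]
force: [-1.6, 1.6, -2.3]
width: 0.112
```

```bash
python3 - <<'E'
from h import *
s=arm.observe();im=arm.get_image('wrist');sc=arm.get_image('scene');t=arm.get_image('top')
r=lambda a:cv2.resize(a,(400,320),interpolation=cv2.INTER_CUBIC)
cv2.imwrite('pics/p1.png',np.hstack([r(sc[110:290,200:400]),r(im[0:256,100:420])]));print(s['position'],s['force'],s['width'],s['clock'])
E
```

```text
[0.6197 0.0739 0.2129] [-1.6396  1.5679 -2.323 ] 0.11222682831399947 18.2
```

View pics/p1.png

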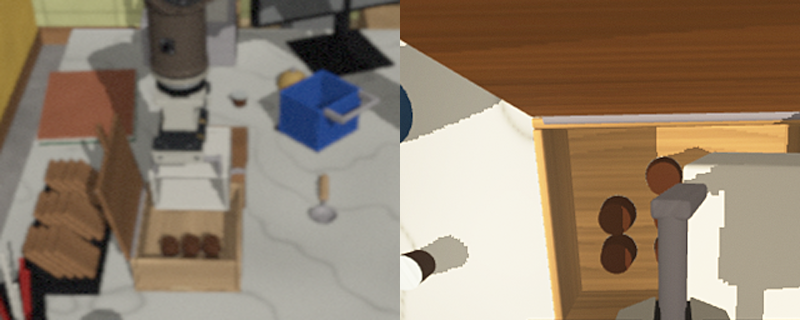

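Request:
{"fn": "jog_arm", "kwargs": {
  "moves": [
    {"xyz": [0,0.14,-0.12],"twist": [0,0,0],"grip": 1},
    {"xyz": [0,0.305,-0.27],"twist": [0,0,0],"grip": 1},
    {"xyz": [0,0.54,-0.44],"twist": [0,0,0],"grip": 1},
    {"xyz": [0,0.79,-0.59],"twist": [0,0,0],"grip": 1},
    {"xyz": [0,1.06,-0.71],"twist": [0,0,0],"grip": 1}
  ]
}}

```text
clock: 18.98
position: [0.6183, 0.0099, 0.2569]
ee_rot: [-3.14, 0.041, -0.002]
force: [-1.9, 3.9, 2.2]
width: 0.111
```

Request:
{"fn": "jog_arm", "kwargs": {
  "moves": [
    {"xyz": [0,0.27,-0.1],"twist": [0,0,0],"grip": 1},
    {"xyz": [0,0.55,-0.18],"twist": [0,0,0],"grip": 1},
    {"xyz": [0,0.84,-0.23],"twist": [0,0,0],"grip": 1},
    {"xyz": [0,1.13,-0.26],"twist": [0,0,0],"grip": 1},
    {"xyz": [0,1.42,-0.26],"twist": [0,0,0],"grip": 1}
  ]
}}

```text
clock: 19.6
position: [0.6157, -0.0768, 0.2715]
ee_rot: [3.14, -0.042, 0.0]
force: [-3.7, 1.0, 3.2]
width: 0.111
```

Request:
{"fn": "jog_arm", "kwargs": {
  "moves": [
    {"xyz": [0,0.29,0.02],"twist": [0,0,0],"grip": 1},
    {"xyz": [0,0.58,0.07],"twist": [0,0,0],"grip": 1},
    {"xyz": [0,0.86,0.14],"twist": [0,0,0],"grip": 1},
    {"xyz": [0,1.13,0.24],"twist": [0,0,0],"grip": 1},
    {"xyz": [0,1.4,0.36],"twist": [0,0,0],"grip": 1}
  ]
}}

```text
clock: 20.23
position: [0.6136, -0.1611, 0.2492]
ee_rot: [3.14, -0.043, 0.001]
force: [-1.0, -1.8, 0.9]
width: 0.11
```

Request:
{"fn": "jog_arm", "kwargs": {
  "moves": [
    {"xyz": [0,0.25,0.14],"twist": [0,0,0],"grip": 1},
    {"xyz": [0,0.49,0.31],"twist": [0,0,0],"grip": 1},
    {"xyz": [0,0.72,0.49],"twist": [0,0,0],"grip": 1},
    {"xyz": [0,0.93,0.7],"twist": [0,0,0],"grip": 1},
    {"xyz": [0,1.03,0.81],"twist": [0,0,0],"grip": 1}
  ]
}}

```text
clock: 20.85
position: [0.6115, -0.2233, 0.1993]
ee_rot: [3.14, -0.044, -0.001]
force: [0.7, -4.1, 1.5]
width: 0.116
```

Request:
{"fn": "jog_arm", "kwargs": {
  "moves": [
    {"xyz": [0,0.08,0.11],"twist": [0,0,0],"grip": 1},
    {"xyz": [0,0.17,0.23],"twist": [0,0,0],"grip": 1},
    {"xyz": [0,0.25,0.34],"twist": [0,0,0],"grip": 1},
    {"xyz": [0,0.26,0.35],"twist": [0,0,0],"grip": 1},
    {"xyz": [0,0.26,0.35],"twist": [0,0,0],"grip": 1}
  ]
}}

```text
clock: 21.48
position: [0.6114, -0.2356, 0.1797]
ee_rot: [-3.141, 0.04, 0.001]
force: [0.1, -3.7, -2.4]
width: 0.114
```

Request:
{"fn": "jog_arm", "kwargs": {
  "moves": [
    {"xyz": [0,0,0],"twist": [0,0,0],"grip": 0.3},
    {"xyz": [0,0,0],"twist": [0,0,0],"grip": 0.3},
    {"xyz": [0,0,0],"twist": [0,0,0],"grip": 0.3},
    {"xyz": [0,0,-0.5],"twist": [0,0,0],"grip": 0.3},
    {"xyz": [0,0,-1.3],"twist": [0,0,0],"grip": 0.2}
  ],
  "force": 15
}}

```text
clock: 22.1
position: [0.6107, -0.2354, 0.2574]
ee_rot: [-3.14, 0.04, 0.005]
force: [1.5, -0.2, 0.1]
width: 0.39
```

Request:
{"fn": "jog_arm", "kwargs": {
  "moves": [
    {"xyz": [-0.3,0.9,-0.3],"twist": [0,0,0],"grip": -0.9},
    {"xyz": [-0.7,1.8,-0.3],"twist": [0,0,0],"grip": -0.9},
    {"xyz": [-1.1,2.6,-0.3],"twist": [0,0,0],"grip": -0.9},
    {"xyz": [-1.25,3.2,-0.3],"twist": [0,0,0],"grip": -0.9},
    {"xyz": [-1.25,3.2,-0.3],"twist": [0,0,0],"grip": -0.9}
  ]
}}

```text
clock: 22.72
position: [0.5294, -0.43, 0.2756]
ee_rot: [3.14, -0.05, -0.002]
force: [0.7, 0.3, 0.5]
width: 0.893
```

```bash
python3 - <<'E'
from h import *
s=arm.observe();im=arm.get_image('wrist');t=arm.get_image('top');cv2.imwrite('pics/top2.png',t);T=wristT(s);np.save('w9.npy',T)
cv2.imwrite('pics/m9.png',np.vstack([cv2.resize(im[0:260,120:520],(800,520))[:300],cv2.resize(t[130:290,200:520],(600,300)) if 0 else np.hstack([cv2.resize(t[130:290,200:500],(562,300),interpolation=cv2.INTER_CUBIC),np.zeros((300,238,3),np.uint8)])]))
print(s['position'],s['ee_rot'],s['clock'],s['width']);print(proj('wrist',(.54,-.43,.03),T))
E
```

```text
[ 0.5294 -0.43    0.2756] [ 3.1398 -0.0499 -0.0016] 22.725 0.8928403634083979
[317.4969 155.3435]
```

View pics/m9.png

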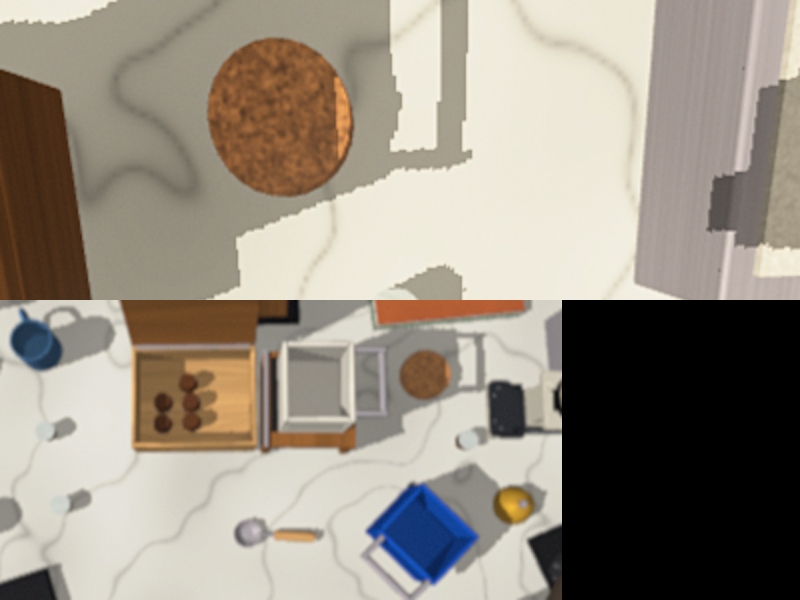

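Request:
{"fn": "jog_arm", "kwargs": {
  "moves": [
    {"xyz": [0.17,0,1],"twist": [0,0,0],"grip": -0.9},
    {"xyz": [0.17,0,2],"twist": [0,0,0],"grip": -0.8},
    {"xyz": [0.17,0,3],"twist": [0,0,0],"grip": -0.7},
    {"xyz": [0.17,0,3.8],"twist": [0,0,0],"grip": -0.6},
    {"xyz": [0.17,0,4.25],"twist": [0,0,0],"grip": -0.4}
  ],
  "force": 15
}}

```text
clock: 23.45
position: [0.5418, -0.4232, 0.0183]
ee_rot: [-3.138, 0.037, 0.003]
force: [0.3, -0.3, 1.2]
width: 0.735
```

Request:
{"fn": "jog_arm", "kwargs": {
  "moves": [
    {"xyz": [0,0,0],"twist": [0,0,0],"grip": 1},
    {"xyz": [0,0,0],"twist": [0,0,0],"grip": 1},
    {"xyz": [0,0,0],"twist": [0,0,0],"grip": 1},
    {"xyz": [0,0,0],"twist": [0,0,0],"grip": 1},
    {"xyz": [0,0,0],"twist": [0,0,0],"grip": 1}
  ]
}}

```text
clock: 24.08
position: [0.5421, -0.4265, 0.0216]
ee_rot: [3.141, -0.041, 0.001]
force: [0.1, 0.9, -0.7]
width: 0.207
```

Request:
{"fn": "jog_arm", "kwargs": {
  "moves": [
    {"xyz": [0,0,0],"twist": [0,0,0],"grip": 1},
    {"xyz": [0,0,0],"twist": [0,0,0],"grip": 1}
  ]
}}

```text
clock: 24.32
position: [0.5418, -0.4264, 0.0209]
ee_rot: [3.141, -0.041, 0.0]
force: [0.2, -1.0, -0.5]
width: 0.016
```

```bash
python3 - <<'E'
from h import *
s=arm.observe();im=arm.get_image('wrist');sc=arm.get_image('scene')
cv2.imwrite('pics/m10.png',np.hstack([cv2.resize(im[120:320,200:440],(480,400)),cv2.resize(sc[110:190,300:364],(320,400),interpolation=cv2.INTER_CUBIC)]))
print(s['position'],s['clock'],s['width'],s['force'])
E
```

```text
[ 0.5418 -0.4264  0.0209] 24.325 0.015913975103968518 [ 0.2445 -0.9911 -0.4726]
```

View pics/m10.png

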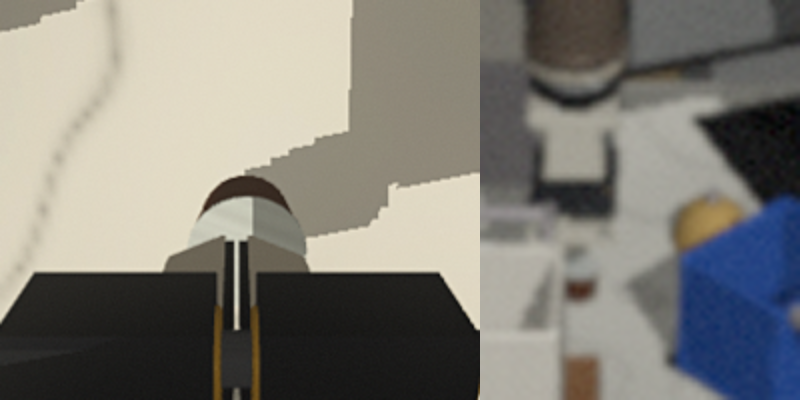

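Request:
{"fn": "jog_arm", "kwargs": {
  "moves": [
    {"xyz": [0.05,0,-0.4],"twist": [0,0,0],"grip": -0.5},
    {"xyz": [0.05,0,-0.4],"twist": [0,0,0],"grip": -0.5},
    {"xyz": [0.05,0,-0.4],"twist": [0,0,0],"grip": -0.5},
    {"xyz": [0.05,0,-0.4],"twist": [0,0,0],"grip": -0.5},
    {"xyz": [0.05,0,-0.4],"twist": [0,0,0],"grip": -0.5}
  ]
}}

```text
clock: 25.05
position: [0.5444, -0.4262, 0.0443]
ee_rot: [-3.141, 0.041, 0.001]
force: [0.1, -0.0, 1.0]
width: 0.497
```

Request:
{"fn": "jog_arm", "kwargs": {
  "moves": [
    {"xyz": [0,0,0],"twist": [0,0,0],"grip": -0.5},
    {"xyz": [0,0,0.4],"twist": [0,0,0],"grip": -0.5},
    {"xyz": [0,0,0.7],"twist": [0,0,0],"grip": -0.5},
    {"xyz": [0,0,0.85],"twist": [0,0,0],"grip": -0.5},
    {"xyz": [0,0,0.92],"twist": [0,0,0],"grip": -0.5}
  ]
}}

```text
clock: 25.68
position: [0.5447, -0.4263, -0.0109]
ee_rot: [-3.141, 0.041, 0.001]
force: [0.7, -0.3, 0.1]
width: 0.753
```

Request:
{"fn": "jog_arm", "kwargs": {
  "moves": [
    {"xyz": [0,0,0],"twist": [0,0,0],"grip": 1},
    {"xyz": [0,0,0],"twist": [0,0,0],"grip": 1},
    {"xyz": [0,0,0],"twist": [0,0,0],"grip": 1},
    {"xyz": [0,0,0],"twist": [0,0,0],"grip": 1},
    {"xyz": [0,0,0],"twist": [0,0,0],"grip": 1}
  ]
}}

```text
clock: 26.3
position: [0.545, -0.4266, -0.0098]
ee_rot: [3.141, -0.041, 0.001]
force: [-0.5, 0.2, 2.7]
width: 0.377
```

Request:
{"fn": "jog_arm", "kwargs": {
  "moves": [
    {"xyz": [0,0,0],"twist": [0,0,0],"grip": 1}
  ]
}}

```text
clock: 26.42
position: [0.545, -0.4267, -0.0099]
ee_rot: [3.141, -0.041, 0.001]
force: [-0.8, -0.1, 3.4]
width: 0.374
```

Request:
{"fn": "jog_arm", "kwargs": {
  "moves": [
    {"xyz": [0,0,-0.4],"twist": [0,0,0],"grip": 1},
    {"xyz": [0,0,-1.3],"twist": [0,0,0],"grip": 1},
    {"xyz": [0,0,-2.3],"twist": [0,0,0],"grip": 1},
    {"xyz": [0,0,-3.3],"twist": [0,0,0],"grip": 1},
    {"xyz": [0,0,-4.3],"twist": [0,0,0],"grip": 1}
  ]
}}

```text
clock: 27.05
position: [0.5445, -0.4261, 0.2495]
ee_rot: [-3.141, 0.041, 0.0]
force: [0.1, -0.7, -0.3]
width: 0.375
```

Request:
{"fn": "jog_arm", "kwargs": {
  "moves": [
    {"xyz": [0,0,-0.6],"twist": [0,0,0],"grip": 1},
    {"xyz": [0,-1,-0.7],"twist": [0,0,0],"grip": 1},
    {"xyz": [0,-2,-0.7],"twist": [0,0,0],"grip": 1},
    {"xyz": [0,-3,-0.7],"twist": [0,0,0],"grip": 1},
    {"xyz": [0,-4,-0.7],"twist": [0,0,0],"grip": 1}
  ]
}}

```text
clock: 27.68
position: [0.5507, -0.1844, 0.2896]
ee_rot: [-3.141, 0.041, 0.0]
force: [0.7, -0.2, -0.4]
width: 0.379
```

Request:
{"fn": "jog_arm", "kwargs": {
  "moves": [
    {"xyz": [0.05,-1,0],"twist": [0,0,0],"grip": 1},
    {"xyz": [0.05,-2,0],"twist": [0,0,0],"grip": 1},
    {"xyz": [0.05,-3,0],"twist": [0,0,0],"grip": 1},
    {"xyz": [0.05,-3.45,0],"twist": [0,0,0],"grip": 1},
    {"xyz": [0.05,-3.45,0.5],"twist": [0,0,0],"grip": 1}
  ]
}}

```text
clock: 28.3
position: [0.5605, 0.0244, 0.2613]
ee_rot: [-3.14, 0.033, -0.007]
force: [-0.2, -1.2, -0.8]
width: 0.375
```

Request:
{"fn": "jog_arm", "kwargs": {
  "moves": [
    {"xyz": [0,0,1],"twist": [0,0,0],"grip": 1},
    {"xyz": [0,0,2],"twist": [0,0,0],"grip": 1},
    {"xyz": [0,0,3],"twist": [0,0,0],"grip": 1},
    {"xyz": [0,0,3.8],"twist": [0,0,0],"grip": 1},
    {"xyz": [0,0,3.8],"twist": [0,0,0],"grip": 1}
  ]
}}

```text
clock: 28.92
position: [0.5592, 0.0204, 0.0287]
ee_rot: [-3.141, 0.041, 0.003]
force: [2.2, -0.8, -1.0]
width: 0.378
```

Request:
{"fn": "jog_arm", "kwargs": {
  "moves": [
    {"xyz": [0,0,0],"twist": [0,0,0],"grip": 0},
    {"xyz": [0,0,0],"twist": [0,0,0],"grip": 0},
    {"xyz": [0,0,-0.5],"twist": [0,0,0],"grip": 0},
    {"xyz": [0,0,-1.4],"twist": [0,0,0],"grip": 0},
    {"xyz": [0,0,-2.2],"twist": [0,0,0],"grip": -0.5}
  ]
}}

```text
clock: 29.55
position: [0.5593, 0.0205, 0.1661]
ee_rot: [-3.141, 0.041, -0.001]
force: [0.9, -0.8, -0.1]
width: 0.565
```

```bash
python3 - <<'E'
from h import *
t=arm.get_image('top');cv2.imwrite('pics/top3.png',t);t0=cv2.imread('pics/top0.png')
for n,(u,v) in dict(A=(233,238),B=(224,199),R=(450,203)).items():
    d=np.abs(t[v-25:v+25,u-25:u+40].astype(int)-t0[v-25:v+25,u-25:u+40]).sum(2);print(n,(d>60).sum(),[x.mean().round(1) for x in np.nonzero(d>60)] if (d>60).any() else '')
T=np.load('w4.npy');print('A',onz('wrist',(122,219),.03,T),'B',onz('wrist',(74,114),.03,T))
print(arm.observe()['clock'])
E
```

```text
A 666 [np.float64(30.4), np.float64(23.1)]
B 206 [np.float64(23.3), np.float64(24.1)]
R 501 [np.float64(28.8), np.float64(27.8)]
A [0.4398 0.3115 0.03  ] B [0.5702 0.3426 0.03  ]
29.6
```

```bash
python3 - <<'E'
from h import *
t=cv2.imread('pics/top3.png')
cv2.imwrite('pics/m11.png',cv2.resize(t[140:290,190:390],(800,600),interpolation=cv2.INTER_CUBIC))
E
```

```text
(no output)
```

View pics/m11.png

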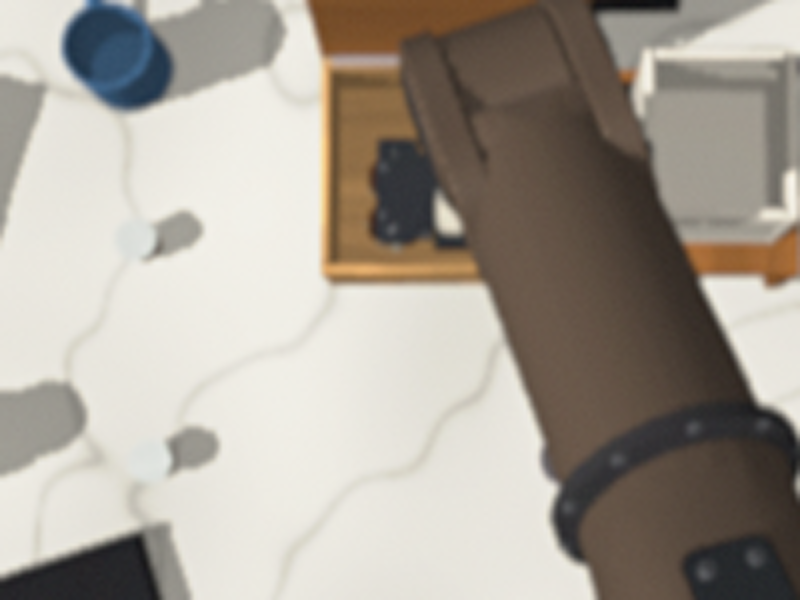

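```bash
python3 - <<'E'
from h import *
print(onz('top',(227.8,254.8),.03),onz('top',(224,200),.03),arm.observe()['position'],arm.observe()['ee_rot'])
E
```

```text
[0.385  0.3245 0.03  ] [0.5699 0.3395 0.03  ] [0.5625 0.0213 0.1724] [-3.1405  0.0404 -0.0147]
```

Request:
{"fn": "jog_arm", "kwargs": {
  "moves": [
    {"xyz": [-0.5,-0.8,-0.2],"twist": [0,0,0],"grip": -0.5},
    {"xyz": [-1.0,-1.7,-0.2],"twist": [0,0,0],"grip": -0.5},
    {"xyz": [-1.5,-2.5,-0.2],"twist": [0,0,0],"grip": -0.5},
    {"xyz": [-2.0,-3.3,-0.2],"twist": [0,0,0],"grip": -0.5},
    {"xyz": [-2.5,-4.1,0],"twist": [0,0,0],"grip": -0.5}
  ]
}}

```text
clock: 30.22
position: [0.4154, 0.2719, 0.1648]
ee_rot: [-3.14, 0.042, -0.004]
force: [0.5, 0.7, -0.7]
width: 0.751
```

Request:
{"fn": "jog_arm", "kwargs": {
  "moves": [
    {"xyz": [-0.55,-0.9,0.5],"twist": [0,0,0],"grip": -0.5},
    {"xyz": [-0.55,-0.9,1.2],"twist": [0,0,0],"grip": -0.5},
    {"xyz": [-0.55,-0.9,1.2],"twist": [0,0,0],"grip": -0.5}
  ]
}}

```text
clock: 30.6
position: [0.3821, 0.3238, 0.0898]
ee_rot: [3.138, -0.037, -0.006]
force: [-0.3, -0.1, 0.9]
width: 0.752
```

Request:
{"fn": "jog_arm", "kwargs": {
  "moves": [
    {"xyz": [0.04,0,0.8],"twist": [0,0,0],"grip": -0.5},
    {"xyz": [0.04,0,1.4],"twist": [0,0,0],"grip": -0.5},
    {"xyz": [0.04,0,1.7],"twist": [0,0,0],"grip": -0.5},
    {"xyz": [0.04,0,1.7],"twist": [0,0,0],"grip": 1},
    {"xyz": [0.04,0,1.7],"twist": [0,0,0],"grip": 1}
  ],
  "force": 15
}}

```text
clock: 31.22
position: [0.3881, 0.3253, -0.0086]
ee_rot: [-3.14, 0.043, -0.003]
force: [-0.1, 0.0, 0.0]
width: 0.583
```

Request:
{"fn": "jog_arm", "kwargs": {
  "moves": [
    {"xyz": [0,0,0],"twist": [0,0,0],"grip": 1},
    {"xyz": [0,0,0],"twist": [0,0,0],"grip": 1},
    {"xyz": [0,0,0],"twist": [0,0,0],"grip": 1},
    {"xyz": [0,0,0],"twist": [0,0,0],"grip": 1}
  ]
}}

```text
clock: 31.72
position: [0.3874, 0.3253, -0.0094]
ee_rot: [-3.141, 0.041, -0.002]
force: [-0.2, -0.8, 8.2]
width: 0.376
```

Request:
{"fn": "jog_arm", "kwargs": {
  "moves": [
    {"xyz": [0,0,-0.5],"twist": [0,0,0],"grip": 1},
    {"xyz": [0,0,-1.4],"twist": [0,0,0],"grip": 1},
    {"xyz": [0.2,0.3,-2.3],"twist": [0,0,0],"grip": 1},
    {"xyz": [0.7,1.0,-2.7],"twist": [0,0,0],"grip": 1},
    {"xyz": [1.2,1.7,-2.7],"twist": [0,0,0],"grip": 1}
  ]
}}

```text
clock: 32.35
position: [0.458, 0.221, 0.1544]
ee_rot: [-3.139, 0.039, -0.007]
force: [1.0, 0.2, -0.5]
width: 0.377
```

Request:
{"fn": "jog_arm", "kwargs": {
  "moves": [
    {"xyz": [0.55,0.8,0],"twist": [0,0,0],"grip": 1},
    {"xyz": [1.1,1.55,0],"twist": [0,0,0],"grip": 1},
    {"xyz": [1.7,2.3,0],"twist": [0,0,0],"grip": 1},
    {"xyz": [2.2,2.9,0],"twist": [0,0,0],"grip": 1},
    {"xyz": [2.65,3.3,0],"twist": [0,0,0],"grip": 1}
  ]
}}

```text
clock: 32.98
position: [0.6106, 0.0163, 0.1517]
ee_rot: [3.141, -0.044, -0.0]
force: [-0.8, 0.9, 0.2]
width: 0.374
```

Request:
{"fn": "jog_arm", "kwargs": {
  "moves": [
    {"xyz": [0,0,0.5],"twist": [0,0,0],"grip": 1},
    {"xyz": [0,0,1.2],"twist": [0,0,0],"grip": 1},
    {"xyz": [0,0,1.8],"twist": [0,0,0],"grip": 1},
    {"xyz": [0,0,1.9],"twist": [0,0,0],"grip": 1}
  ]
}}

```text
clock: 33.48
position: [0.6078, 0.0187, 0.0355]
ee_rot: [3.141, -0.041, -0.007]
force: [-0.5, -0.4, 0.1]
width: 0.371
```

Request:
{"fn": "jog_arm", "kwargs": {
  "moves": [
    {"xyz": [0,0,0],"twist": [0,0,0],"grip": 0},
    {"xyz": [0,0,0],"twist": [0,0,0],"grip": 0},
    {"xyz": [0,0,-0.5],"twist": [0,0,0],"grip": 0},
    {"xyz": [0,0,-1.4],"twist": [0,0,0],"grip": 0},
    {"xyz": [0,0,-2.1],"twist": [0,0,0],"grip": -0.5}
  ]
}}

```text
clock: 34.1
position: [0.6108, 0.0193, 0.1675]
ee_rot: [-3.141, 0.041, -0.006]
force: [0.8, -0.8, -0.6]
width: 0.564
```

Request:
{"fn": "jog_arm", "kwargs": {
  "moves": [
    {"xyz": [-0.1,-1,0],"twist": [0,0,0],"grip": -0.5},
    {"xyz": [-0.3,-2,0],"twist": [0,0,0],"grip": -0.5},
    {"xyz": [-0.5,-3,0],"twist": [0,0,0],"grip": -0.5},
    {"xyz": [-0.7,-4,0],"twist": [0,0,0],"grip": -0.5},
    {"xyz": [-0.75,-5,0.2],"twist": [0,0,0],"grip": -0.5}
  ]
}}

```text
clock: 34.72
position: [0.573, 0.3229, 0.1546]
ee_rot: [-3.139, 0.041, -0.006]
force: [1.4, 0.1, 0.4]
width: 0.747
```

```bash
python3 - <<'E'
from h import *
t=arm.get_image('top');cv2.imwrite('pics/top4.png',t);t3=cv2.imread('pics/top3.png')
s=arm.observe();u,v=224,200
hsv=cv2.cvtColor(t,cv2.COLOR_BGR2HSV)
d=np.abs(t[v-15:v+20,u-20:u+10].astype(int)-t3[v-15:v+20,u-20:u+10]).sum(2);print((d>60).sum(),s['position'],s['ee_rot'],s['clock'])
im=arm.get_image('wrist');T=wristT(s);np.save('w12.npy',T);cv2.imwrite('pics/w12.png',im)
q=proj('wrist',(.570,.341,.03),T);print(q)
# brown side mask near expected
h=cv2.cvtColor(im,cv2.COLOR_BGR2HSV);m=((h[...,2]<90)&(h[...,1]>90)).astype(np.uint8)
x,y=q.astype(int);n,l,st,c=cv2.connectedComponentsWithStats(m[max(0,y-70):y+70,x-70:x+70])
for i in range(1,n):
    if st[i,4]>40: print(st[i][:2]+[x-70,max(0,y-70)],st[i][2:])
E
```

```text
1050 [0.5689 0.3331 0.1523] [-3.1337  0.0262  0.0003] 34.775
[311.0736 184.7949]
```

```bash
python3 - <<'E'
from h import *
im=cv2.imread('pics/w12.png');p=cv2.resize(im[120:260,240:390],(30,28),interpolation=cv2.INTER_AREA)
h=cv2.cvtColor(p,cv2.COLOR_BGR2HSV)
print('V');[print(' '.join('%3d'%x for x in r)) for r in h[...,2]]
print('S');[print(' '.join('%3d'%x for x in r)) for r in h[...,1]]
E
```

```text
V
213 213 211 212 213 213 213 213 213 209 195 204 214 216 217 218 218 219 219 221 221 222 223 223 224 225 224 225 226 226
213 213 213 213 213 213 213 213 213 211 197 204 215 216 218 218 219 219 220 221 221 222 223 224 224 224 225 226 226 226
213 213 213 213 213 213 214 214 214 213 199 200 215 217 218 219 219 220 221 221 222 223 224 224 224 225 226 226 226 227
213 213 213 213 213 214 214 214 215 215 205 198 213 217 218 219 219 220 221 222 223 223 224 224 224 225 226 226 227 227
213 213 213 213 214 214 214 215 215 216 213 197 208 217 219 219 220 221 221 222 223 224 224 224 224 226 226 226 227 227
214 214 214 214 215 215 215 215 216 216 216 208 200 215 219 219 221 221 222 223 224 225 224 224 225 226 226 227 227 227
214 214 214 215 215 215 216 216 216 216 218 215 199 211 219 220 221 222 203 175 157 187 215 225 226 226 226 227 227 227
214 215 215 215 216 216 216 216 216 217 218 218 209 202 219 221 207 162 145 143 144 145 159 217 226 226 227 227 227 227
215 215 215 216 216 216 216 216 218 218 218 218 213 195 205 170 146 143 143 144 145 145 145 167 227 226 226 227 227 227
215 215 216 216 21
[... 4923 characters left out ...]
  33  33  34  35  34  33  31  33  33  33  32  33  33  33  31  31  32  32  31  31  32  31  32  31  31
 34  37  33  33  35  34  33  35  34  33  34  33  32  33  33  33  33  33  33  34  31  32  32  32  31  32  31  32  31  35
 51  53  37  34  33  34  35  35  33  33  33  34  34  33  32  33  34  33  33  33  34  30  32  32  32  31  31  31  35  49
 52  46  42  34  34  36  34  34  34  33  33  33  34  34  33  32  34  34  33  34  34  31  31  32  33  32  31  32  37  43
 53  36  34  36  35  34  34  32  32  32  33  34  33  34  34  33  32  34  33  33  33  34  33  31  32  31  31  32  38  38
 47  34  40  37  35  33  34  32  32  34  34  35  33  33  33  33  33  32  34  33  33  34  33  31  32  32  31  32  40  39
```

Request:
{"fn": "jog_arm", "kwargs": {
  "moves": [
    {"xyz": [0,0,1.0],"twist": [0,0,0],"grip": -0.5},
    {"xyz": [0,0,1.0],"twist": [0,0,0],"grip": -0.5},
    {"xyz": [0,0,1.0],"twist": [0,0,0],"grip": -0.5}
  ]
}}

```text
clock: 35.2
position: [0.5736, 0.3205, 0.094]
ee_rot: [-3.14, 0.042, -0.003]
force: [0.9, -0.3, 0.5]
width: 0.753
```

Request:
{"fn": "jog_arm", "kwargs": {
  "moves": [
    {"xyz": [-0.07,-0.32,0.3],"twist": [0,0,0],"grip": -0.5},
    {"xyz": [-0.07,-0.32,1.1],"twist": [0,0,0],"grip": -0.5},
    {"xyz": [-0.07,-0.32,1.6],"twist": [0,0,0],"grip": -0.5},
    {"xyz": [-0.07,-0.32,1.75],"twist": [0,0,0],"grip": -0.2},
    {"xyz": [-0.07,-0.32,1.75],"twist": [0,0,0],"grip": 1}
  ]
}}

```text
clock: 35.83
position: [0.5691, 0.3404, -0.0127]
ee_rot: [-3.141, 0.04, -0.001]
force: [0.0, -0.1, 0.9]
width: 0.58
```

Request:
{"fn": "jog_arm", "kwargs": {
  "moves": [
    {"xyz": [0,0,0],"twist": [0,0,0],"grip": 1},
    {"xyz": [0,0,0],"twist": [0,0,0],"grip": 1},
    {"xyz": [0,0,0],"twist": [0,0,0],"grip": 1},
    {"xyz": [0,0,0],"twist": [0,0,0],"grip": 1}
  ]
}}

```text
clock: 36.33
position: [0.5699, 0.3402, -0.0118]
ee_rot: [-3.14, 0.041, -0.003]
force: [-0.9, 0.1, 6.4]
width: 0.373
```

Request:
{"fn": "jog_arm", "kwargs": {
  "moves": [
    {"xyz": [0,0,-0.5],"twist": [0,0,0],"grip": 1},
    {"xyz": [0,0,-1.4],"twist": [0,0,0],"grip": 1},
    {"xyz": [0,0.3,-2.3],"twist": [0,0,0],"grip": 1},
    {"xyz": [0.2,1.1,-2.7],"twist": [0,0,0],"grip": 1},
    {"xyz": [0.4,2.0,-2.7],"twist": [0,0,0],"grip": 1}
  ]
}}

```text
clock: 36.95
position: [0.5913, 0.2192, 0.1519]
ee_rot: [-3.139, 0.038, -0.008]
force: [1.6, -0.6, -0.9]
width: 0.376
```

Request:
{"fn": "jog_arm", "kwargs": {
  "moves": [
    {"xyz": [0.3,1,0],"twist": [0,0,0],"grip": 1},
    {"xyz": [0.6,2,0],"twist": [0,0,0],"grip": 1},
    {"xyz": [0.9,2.9,0],"twist": [0,0,0],"grip": 1},
    {"xyz": [0.9,3.33,0],"twist": [0,0,0],"grip": 1},
    {"xyz": [0.9,3.33,0],"twist": [0,0,0],"grip": 1}
  ]
}}

```text
clock: 37.58
position: [0.6387, 0.0141, 0.1488]
ee_rot: [3.14, -0.049, -0.0]
force: [-0.1, 1.5, -0.1]
width: 0.377
```

Request:
{"fn": "jog_arm", "kwargs": {
  "moves": [
    {"xyz": [0,0,0.5],"twist": [0,0,0],"grip": 1},
    {"xyz": [0,0,1.0],"twist": [0,0,0],"grip": 1},
    {"xyz": [0,0,1.5],"twist": [0,0,0],"grip": 1},
    {"xyz": [0,0,1.6],"twist": [0,0,0],"grip": 1}
  ]
}}

```text
clock: 38.08
position: [0.637, 0.0193, 0.0511]
ee_rot: [-3.141, 0.038, 0.005]
force: [-0.5, -0.5, 0.7]
width: 0.371
```

Request:
{"fn": "jog_arm", "kwargs": {
  "moves": [
    {"xyz": [0,0,0],"twist": [0,0,0],"grip": 0},
    {"xyz": [0,0,0],"twist": [0,0,0],"grip": 0},
    {"xyz": [0,0,-0.5],"twist": [0,0,0],"grip": 0},
    {"xyz": [0,0,-1.4],"twist": [0,0,0],"grip": 0},
    {"xyz": [-0.3,0,-2.4],"twist": [0,0,0],"grip": -0.1}
  ]
}}

```text
clock: 38.7
position: [0.6212, 0.0182, 0.1989]
ee_rot: [-3.141, 0.041, -0.002]
force: [0.6, 0.6, 0.6]
width: 0.538
```

Request:
{"fn": "jog_arm", "kwargs": {
  "moves": [
    {"xyz": [-0.5,0,-1],"twist": [0,0,0],"grip": -0.1},
    {"xyz": [-1,0.5,-1.8],"twist": [0,0,0],"grip": -0.1},
    {"xyz": [-1.4,1.3,-2.2],"twist": [0,0,0],"grip": -0.1},
    {"xyz": [-1.7,2.2,-2.2],"twist": [0,0,0],"grip": -0.1},
    {"xyz": [-2,3.1,-2.2],"twist": [0,0,0],"grip": -0.1}
  ]
}}

```text
clock: 39.33
position: [0.4954, -0.166, 0.3308]
ee_rot: [3.14, -0.04, 0.006]
force: [0.4, 0.4, -0.4]
width: 0.551
```

Request:
{"fn": "jog_arm", "kwargs": {
  "moves": [
    {"xyz": [0,1,0],"twist": [0,0,0],"grip": -0.1},
    {"xyz": [0,2,0],"twist": [0,0,0],"grip": -0.1},
    {"xyz": [0,3,0],"twist": [0,0,0],"grip": -0.1},
    {"xyz": [0,3,0],"twist": [0,0,0],"grip": -0.1}
  ]
}}

```text
clock: 39.83
position: [0.4892, -0.3502, 0.329]
ee_rot: [3.138, -0.054, -0.0]
force: [0.4, 1.5, 0.7]
width: 0.547
```

```bash
python3 - <<'E'
from h import *
t=arm.get_image('top');cv2.imwrite('pics/top5.png',t);im=arm.get_image('wrist');cv2.imwrite('pics/w13.png',im)
h=cv2.cvtColor(t,cv2.COLOR_BGR2HSV);print(arm.observe()['position'],arm.observe()['clock'])
t2=cv2.imread('pics/top2.png')
# dark blobs (pots' brown sides / foil) inside the box
a=t[150:212,266:342];b=t2[150:212,266:342]
d=np.abs(a.astype(int)-b).sum(2);m=(d>90).astype(np.uint8);n,l,st,c=cv2.connectedComponentsWithStats(m)
for i in range(1,n):
    if st[i,4]>10: p=c[i]+[266,150];print('changed',p.round(1),st[i,4],onz('top',p,.03))
for nm,(u,v) in dict(A=(228,255),B=(224,200),R=(450,203)).items(): print(nm,h[v-3:v+4,u-3:u+4].reshape(-1,3).mean(0).round())
E
```

```text
[ 0.4912 -0.3447  0.3293] 39.925
changed [321.9 181.2] 343 [0.6279 0.0051 0.03  ]
changed [321.6 199.2] 124 [0.5655 0.0077 0.03  ]
A [ 24.  18. 213.]
B [ 24.  14. 224.]
R [110.  32.  51.]
```

Request:
{"fn": "jog_arm", "kwargs": {
  "moves": [
    {"xyz": [0.5,-0.8,-0.5],"twist": [0,0,0],"grip": -0.1},
    {"xyz": [1,-1.6,-1.0],"twist": [0,0,0],"grip": -0.1},
    {"xyz": [1.5,-2.4,-1.2],"twist": [0,0,0],"grip": -0.1},
    {"xyz": [2,-3.2,-1.2],"twist": [0,0,0],"grip": -0.1},
    {"xyz": [2.5,-4,-1.2],"twist": [0,0,0],"grip": -0.1}
  ]
}}

```text
clock: 40.55
position: [0.648, -0.1046, 0.4022]
ee_rot: [-3.141, 0.037, -0.003]
force: [0.4, -0.2, 0.8]
width: 0.551
```

Request:
{"fn": "jog_arm", "kwargs": {
  "moves": [
    {"xyz": [0.5,-0.8,0],"twist": [0,0,0],"grip": -0.1},
    {"xyz": [1,-1.6,0],"twist": [0,0,0],"grip": -0.1},
    {"xyz": [1.5,-2.4,0],"twist": [0,0,0],"grip": -0.1},
    {"xyz": [1.8,-3,0],"twist": [0,0,0],"grip": -0.1},
    {"xyz": [1.8,-3,0],"twist": [0,0,0],"grip": -0.1}
  ]
}}

```text
clock: 41.18
position: [0.7597, 0.0756, 0.3996]
ee_rot: [-3.138, 0.028, 0.003]
force: [-0.7, -0.7, 0.4]
width: 0.553
```

Request:
{"fn": "jog_arm", "kwargs": {
  "moves": [
    {"xyz": [0,0,0],"twist": [0,0,0],"grip": -0.1}
  ]
}}

```text
clock: 41.3
position: [0.7596, 0.0697, 0.4014]
ee_rot: [-3.141, 0.038, -0.001]
force: [0.6, -1.7, 0.0]
width: 0.549
```

Request:
{"fn": "jog_arm", "kwargs": {
  "moves": [
    {"xyz": [0.04,0,0.8],"twist": [0,0,0],"grip": -0.1},
    {"xyz": [0.04,0,1.6],"twist": [0,0,0],"grip": -0.1},
    {"xyz": [0.04,0,2.05],"twist": [0,0,0],"grip": -0.1},
    {"xyz": [0.04,0,2.05],"twist": [0,0,0],"grip": -0.1},
    {"xyz": [0.04,0,2.05],"twist": [0,0,0],"grip": 1}
  ],
  "force": 25
}}

```text
clock: 41.92
position: [0.7629, 0.0679, 0.2802]
ee_rot: [-3.141, 0.042, -0.005]
force: [0.7, -0.3, 1.3]
width: 0.484
```

Request:
{"fn": "jog_arm", "kwargs": {
  "moves": [
    {"xyz": [0,0,0],"twist": [0,0,0],"grip": 1},
    {"xyz": [0,0,0],"twist": [0,0,0],"grip": 1},
    {"xyz": [0,0,0],"twist": [0,0,0],"grip": 1},
    {"xyz": [0,0,0],"twist": [0,0,0],"grip": 1},
    {"xyz": [0,0,0],"twist": [0,0,0],"grip": 1}
  ]
}}

```text
clock: 42.55
position: [0.7629, 0.0677, 0.2785]
ee_rot: [3.141, -0.042, 0.002]
force: [-1.2, -3.4, 5.1]
width: 0.221
```

```bash
python3 - <<'E'
from h import *
from scipy.optimize import least_squares
P=np.array([[.508,.122],[.5588,.2171],[.6649,.2789],[.7639,.2788]])
r=least_squares(lambda q:np.hypot(P[:,0]-q[0],P[:,1]-q[1])-q[2],[.715,.08,.205]);print(r.x,r.fun)
for R0 in(.205,.208):
  r2=least_squares(lambda q:np.hypot(P[:,0]-q[0],P[:,1]-q[1])-R0,[.715,.08]);print(r2.x,r2.fun)
c=r2.x
print(np.degrees(np.arctan2(P[:,1]-c[1],c[0]-P[:,0])))
E
```

```text
[0.714  0.0729 0.2118] [-0.      0.     -0.0001  0.    ]
[0.7098 0.0798] [ 0.0012 -0.0009 -0.0009  0.0012]
[0.7117 0.0767] [ 0.0006 -0.0005 -0.0005  0.0007]
[ 12.5259  42.5536  76.9707 104.4912]
```

Request:
{"fn": "jog_arm", "kwargs": {
  "moves": [
    {"xyz": [-0.465,0,-0.085],"twist": [0,0,0],"grip": 1},
    {"xyz": [-0.95,0,-0.1],"twist": [0,0,0],"grip": 1},
    {"xyz": [-1.44,0,-0.05],"twist": [0,0,0],"grip": 1},
    {"xyz": [-1.915,0,0.07],"twist": [0,0,0],"grip": 1},
    {"xyz": [-2.37,0,0.25],"twist": [0,0,0],"grip": 1}
  ]
}}

```text
clock: 43.18
position: [0.6201, 0.0691, 0.2615]
ee_rot: [3.138, -0.045, 0.001]
force: [6.6, -7.0, -10.2]
width: 0.229
```

Request:
{"fn": "jog_arm", "kwargs": {
  "moves": [
    {"xyz": [-0.37,0,0.21],"twist": [0,0,0],"grip": 1},
    {"xyz": [-0.72,0,0.47],"twist": [0,0,0],"grip": 1},
    {"xyz": [-0.94,0,0.67],"twist": [0,0,0],"grip": 1},
    {"xyz": [-0.94,0,0.67],"twist": [0,0,0],"grip": 1},
    {"xyz": [-0.94,0,0.67],"twist": [0,0,0],"grip": 1}
  ]
}}

```text
clock: 43.8
position: [0.562, 0.0696, 0.2217]
ee_rot: [3.136, -0.045, -0.007]
force: [-6.3, -10.6, 4.6]
width: 0.23
```

Request:
{"fn": "jog_arm", "kwargs": {
  "moves": [
    {"xyz": [0,0,0],"twist": [0,0,0],"grip": 0.1},
    {"xyz": [0,0,0],"twist": [0,0,0],"grip": -0.1},
    {"xyz": [0,0,0],"twist": [0,0,0],"grip": -0.1},
    {"xyz": [0,0,0],"twist": [0,0,0],"grip": -0.1},
    {"xyz": [0,0,-0.4],"twist": [0,0,0],"grip": -0.1}
  ]
}}

```text
clock: 44.42
position: [0.5628, 0.0736, 0.2451]
ee_rot: [3.141, -0.04, -0.006]
force: [0.2, 0.1, 1.2]
width: 0.551
```

Request:
{"fn": "jog_arm", "kwargs": {
  "moves": [
    {"xyz": [0,0,-1],"twist": [0,0,0],"grip": -0.1},
    {"xyz": [0,0,-2],"twist": [0,0,0],"grip": -0.1},
    {"xyz": [-0.8,0.6,-2],"twist": [0,0,0],"grip": -0.1},
    {"xyz": [-1.5,1.2,-2],"twist": [0,0,0],"grip": -0.1},
    {"xyz": [-2.2,1.8,-2],"twist": [0,0,0],"grip": -0.1}
  ]
}}

```text
clock: 45.05
position: [0.4279, -0.0316, 0.3665]
ee_rot: [3.141, -0.04, 0.001]
force: [0.3, -0.7, 0.5]
width: 0.547
```

Request:
{"fn": "jog_arm", "kwargs": {
  "moves": [
    {"xyz": [0,1,0],"twist": [0,0,0],"grip": -0.1},
    {"xyz": [0,2,0],"twist": [0,0,0],"grip": -0.1},
    {"xyz": [0,3,0],"twist": [0,0,0],"grip": -0.1},
    {"xyz": [0,4,0],"twist": [0,0,0],"grip": -0.1},
    {"xyz": [0,4,0],"twist": [0,0,0],"grip": -0.1}
  ]
}}

```text
clock: 45.68
position: [0.4215, -0.2756, 0.3659]
ee_rot: [3.14, -0.053, -0.002]
force: [0.1, 1.0, 0.3]
width: 0.548
```

```bash
python3 - <<'E'
from h import *
t=arm.get_image('top');s=arm.get_image('scene');print(arm.observe()['position'],arm.observe()['clock'])
cv2.imwrite('pics/top6.png',t);cv2.imwrite('pics/scene6.png',s)
cv2.imwrite('pics/m12.png',np.vstack([np.hstack([cv2.resize(s[120:280,240:340],(250,400),interpolation=cv2.INTER_CUBIC),cv2.resize(t[140:220,255:365],(550,400),interpolation=cv2.INTER_CUBIC)]),np.hstack([cv2.resize(t[80:320],(400,150)),cv2.resize(s,(240,150)),np.zeros((150,160,3),np.uint8)])]))
for a in(40,45,50):
    c,n=np.cos(np.radians(a)),np.sin(np.radians(a)); e=np.array([.714-.18*c,0,.089+.18*n]);tt=np.array([.714-.23*c,.068,.089+.23*n])
    print(a,'top edge R/L,tip',[proj('top',p).round(1) for p in((e[0],-.042,e[2]),(e[0],.178,e[2]),tt)],'scene',[proj('scene',p).round(1) for p in((e[0],-.042,e[2]),(e[0],.178,e[2]),tt)])
E
```

```text
[ 0.423  -0.2707  0.3662] 45.775
40 top edge R/L,tip [array([338.7, 187. ]), array([264.8, 188.5]), array([301.6, 198.9])] scene [array([307.6, 186.2]), array([305.3, 230.6]), array([318.2, 199.6])]
45 top edge R/L,tip [array([338.8, 182.8]), array([264.3, 184.3]), array([301.3, 193.5])] scene [array([304.4, 183.6]), array([301.8, 227.9]), array([313.9, 196.1])]
50 top edge R/L,tip [array([338.9, 178.2]), array([263.8, 179.8]), array([301. , 187.6])] scene [array([301. , 181.1]), array([297.9, 225.4]), array([309.2, 192.8])]
```

View pics/m12.png

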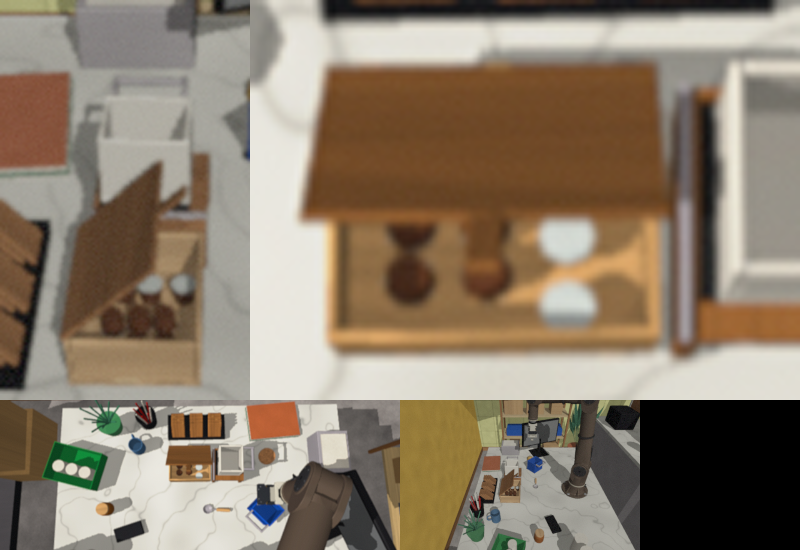

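```bash
python3 -c "
from cell import arm
print(arm.sign_off(), arm.observe()['clock'])"
```

```text
the job is handed in; nothing more can be done
the job is handed in; nothing more can be done
```

The job is done and handed in at about 46 s of the 210 s allowed. I opened the cover to about 103°. I then rocked the white tub forward to about 102° on its bottom edge and set it back upright on the stand. The three strays went into the box by hand, and the cover went back down to half open.

**Last checks:**
- After the pour, the top view showed the tub empty and upright on the stand, with all five of its pots in the box.
- In the last top picture, two of the three strays are visible in the box. The third lies under the cover. I infer it is in the box from its grip holding until release and from the changed area in the top view before I folded the cover.
- The counter shows no strays left.
- The cover's edge in that picture matches 45° within about 1°. The arm position before release gave about 44°.
- The bell, partly hidden by the arm, was the only bystander I could not see in the last picture.

**What went wrong or disagreed:**
- My first grasps at the tab, the bar and the first pot closed above the object. The fingertips turned out to sit about 2 cm higher than the stated offset, so I lowered the grips and they then held.
- One left stray was knocked about 5 cm aside during the run, so I measured it again before picking it up.

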